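Slide a peg-bar hanger into the tool rail

TASK

One of the two wooden peg bars has a plastic tongue along its back: bring it to the open end of the aluminium rail on the rack, enter the tongue there past the sprung catch, and push it along under the ledge, fully home against the stop, so that the catch drops behind it. Let go of it and leave everything else on the bench where it is.

Things in the scene. Friction and masses are not known exactly. Their poses are not given: they have to be found in the camera images.
- hanger: Peg bar with a tongue, about 0.2 kg, standing upright on the bench, z up. Origin: centre of the bar's underside. Wooden bar 32 (x) x 120 (y) x 30 mm (z); two pegs 14 mm thick, 50 mm long on its +x face at y = +-40, z = 15 mm. A grey plastic tongue runs along its -x side. It goes into the rail nose (+y end) first, upright, its axes along the rack's.
- grip_top (a point): Centre of the top of the hanger's wooden grip block, at (0, 0, 72) mm in the hanger's frame. The block is 28 (x) x 30 (y) mm and stands from z = 30 to 72 mm on the bar's middle: take it from above, fingers closing along y.
- tail_face (a point): Centre of the bar's -y end face, 32 x 30 mm, at (0, -60, 15) mm in the hanger's frame: the face to push with shut fingers; pushed far from the rail it can bind a little.
- tongue_nose (a point): Tip of the tongue, at (-40, 60, 18) mm in the hanger's frame. The tongue is slippery nylon, T-shaped: an upright head plate 8 mm thick (x), 30 mm high (z), centred at x = -40, z = 18 mm, from y = -60 to +60 mm, and a flat web 10 mm high from it to the bar, starting, rounded, 8 mm behind the nose. The last 22 mm of the nose taper to 12 mm high, not in thickness.
- rack: Fixed wooden rack, z up, origin on the bench, at a changing place and turned up to 15 degrees. Its rail, an aluminium C-channel 18.5 mm wide (x) and 41 mm high, runs along y at x = 0, z = 130 mm, from y = -135 (open mouth) to +135 mm. The rail is clamped up to 6 mm higher or lower than that (not reported: find by touch or sight). Back board at x = -28 to -10 mm from y = -60 mm on.
- rail_mouth (a point): Nominal centre of the rail's open mouth, at (0, -135, 130) mm in the rack's frame (the true one up to 6 mm higher or lower); inwards is the rack's +y. Inside, the channel is 10.5 mm wide (x) and 33 mm high; its +x side has a slot 13 mm high for the web, between lips 4 mm thick. Tongue play: 1.25 mm each way in x, 1.5 mm in z; no funnel.
- rail_home (a point): Where the tip of the nose is when the hanger is home: the face of the solid stop in the channel, at (0, 6, 130) mm in the rack's frame (height nominal), 141 mm inwards of the mouth. Another peg bar is fixed in the rail beyond it.
- ledge_edge (a point): Lower front corner, nearest the mouth, of the rack's wooden ledge, at (77, -60, 194) mm in the rack's frame. The ledge, 12 mm thick, covers the rail from there on (+y) and reaches from the back board to x = 77 mm. The hanger passes under it but cannot be held from above there: let go with the nose about 70 mm in, then push.
- catch (a joint): Sprung upright steel pin, 10 mm thick, round tip, black knob on top, in the rail's roof 14 mm inwards of the mouth. 0 = down (tip 8.5 mm above the rail's centre line), grows as lifted, up to 0.012 m. The nose lifts it when 16 to 24 mm in. Spring 4 N plus 0.5 N per mm; passing takes about 4 to 8 N, then 1 to 6 N of rubbing. With the hanger home it drops behind the tail (2 mm play).
- plain_bar: A like peg bar and grip block, same sizes, but without a tongue. Not to be used or moved. Origin: centre of its underside; 72 mm high. It and the hanger may have changed places.
- mallet: Carver's mallet lying down, 228 mm along x, head 76 mm thick towards +x; leave it. Origin underneath, at the inner end of the head.
- gouge_a: Carving gouge lying along x, 200 mm, 25 mm high; leave it. Origin under its ferrule, about mid-length.
- gouge_b: Second gouge, the same; leave it.
- jar: Amber glass jar, 68 mm across, 85 mm high; leave it. Origin: centre of its underside.
- offcut: Wooden offcut 60 x 100 x 40 mm; leave it. Origin: centre of its underside.
Not all that is in view belongs to the job. What is shaped like the hanger but black or blue is not meant.

How it is judged:
By the outcome, as a careful person would: the job done as asked, in the order asked, and still so for the second after the job is handed in, with the robot touching nothing.
It also fails if it takes over 72 s, if anything falls off the work surface, if the arm or the gripper's body presses on something with over 40 N, if the wrist force passes 120 N, or if a joint passes its speed limit or range.

ROBOT

A 6-joint arm with a two-finger parallel gripper is mounted at the origin on the work surface. World frame = base frame: x ahead of the robot, y to its left, z up, the work surface at z = 0. Lengths are in m, angles in rad, forces in N, time in s.
With the tool pointing down it reaches from about 0.375 to 0.9 m from the base axis. Payload 3.1 kg.
Tool frame: the origin (TCP) lies at the very end of the fingers, on their centre line; the grasp point (between the pads) lies 19 mm behind it; y points along the fingers, x is the direction in which the jaws open and shut, and the axes are right-handed (so a half turn about y gives the same grasp; the last joint's range is limited). The gripper opens to 87 mm and grips with 3 to 60 N. Pads are 19 mm wide; open, the fingers measure 117 mm over their backs; the gripper's body (75 mm by 190 mm) begins 51 mm behind the grasp point.
Start: joints at [-1.317, 0.527, 1.433, -0, 1.181, -0.178], TCP at [0.262, -0.568, 0.223] pointing down, gripper open.
Joint ranges: [-3.08, 3.08], [-0.75, 2.2], [0.22, 2.44], [-1.43, 4.57], [0, 2.65], [-2.85, 2.85]. Speed limits (rad/s): [2.79, 2.79, 3.14, 3.14, 3.14, 3.14].

INTERFACE

Orientations are given as a unit quaternion [x, y, z, w].
In Python, from rig import robot gives the robot as it stands.
- The arm moves only by the shell command python3 -m creep 'ROWS' [FORCE]. ROWS is JSON, a list of rows, each a list of 3 entries, a list of its own where there are three numbers: the shift along the tool's x, y, z in mm, then the turn about the tool's y in rad, then the opening, from 0 (shut) to 1 (fully open). A call has 1 to 8 rows; each row shifts and turns the commanded pose from where the row before left it, along the tool's axes as they then stand; what a row does not reach is not made up. A row lasts 1/10 s, in which the tool goes at most 50 mm and 8.59 degrees, less where a joint would pass 70% of its speed; a pose out of reach is approached as far as the arm can. A call with a gripper value outside its range is refused whole. The fingers move at their own pace and stop on an object; FORCE is the grip in N (left out, the last holds). Time passes only in rows, so rows that do not move let the fingers close. It gives the time, the measured TCP pose, the force and the opening at its end, in the units of the state.
- robot.get_obs(): the state, without advancing time (a new reading comes with each control period).
- robot.camera(name): name is "scene" or "top"; returns a dict with "pixels" (384x512x3 uint8, red, green, blue), "fx", "fy", "cx", "cy" (pixels), "k1" (the pictures are not rectified: a ray, as slopes to the right and down, at radius r is drawn at 1 + k1 r^2 times it, then the intrinsics apply), "position" and "rotation" of the camera in the world. Camera axes: x right, y up, looking along -z (the intrinsics and any distortion apply to the point x, -y, -z); pixel columns grow to the right and rows downward; lengths in m; the calibration is good to about 2 mm. A picture is of the moment at which its call begins. There is no depth.
- robot.hand_in(): hands the job in, once; it reports no verdict.
The state is a dict: "time": time; "q": joint angles; "joint_velocities": joint speeds; "joint_torque": joint torques, N m; "position": TCP position; "tool_rot": TCP orientation; "ft_force": force on the tool from outside, world axes, zero at the start; "moment": the same for the moment, N m; "grip_width": finger opening in m.
Only numpy, scipy, OpenCV 4.12 (cv2) and the standard library are available. Lean on these libraries where they do the work, as an engineer would, in place of code of your own. Each camera call takes 0.05 s, during which the arm holds its last target.

## Working session

There is one attempt and no reset: what is moved stays moved. The work goes in short steps, Python scripts to look and compute and a shell command to move; the robot and the scene stay as the last step left them, time stands still between calls to the robot, and variables do not carry over. Pictures are saved under pics/ and viewed, and the job is handed in when it is done.

```bash
ls; mkdir -p pics; python3 - <<'E'
from rig import robot
import cv2,numpy as np
o=robot.get_obs()
for k,v in o.items(): print(k,np.round(v,4))
for n in("scene","top"):
    c=robot.camera(n)
    cv2.imwrite(f"pics/{n}0.png",c["pixels"][:,:,::-1])
    print(n,{k:(np.round(v,4).tolist() if k!="pixels" else 0) for k,v in c.items()})
E
```

```text
pics
time 0.0
q [-1.3175  0.5285  1.4339 -0.      1.1814 -0.1785]
joint_velocities [-0.0022  0.0003 -0.0002  0.0013  0.0004  0.0002]
joint_torque [ 4.00000e-04 -4.40042e+01 -1.76593e+01  6.32000e-02  5.83000e-02
 -2.00000e-04]
position [ 0.2614 -0.5669  0.2216]
tool_rot [-0.595   0.3818 -0.3807  0.596 ]
ft_force [-0.942  -0.3568 -0.4058]
moment [-0.0244 -0.0061 -0.0048]
grip_width 0.0871
scene {'pixels': 0, 'fx': 461.135, 'fy': 461.135, 'cx': 254.4719, 'cy': 194.8766, 'k1': -0.041, 'position': [1.4996, 0.3119, 0.93], 'rotation': [0.2546, 0.3812, 0.7265, 0.5119]}
top {'pixels': 0, 'fx': 384.4925, 'fy': 384.4925, 'cx': 259.4501, 'cy': 187.72, 'k1': -0.0838, 'position': [0.3053, -0.0784, 1.4639], 'rotation': [-0.0457, 0.0456, 0.7126, -0.6985]}
```

View pics/scene0.png

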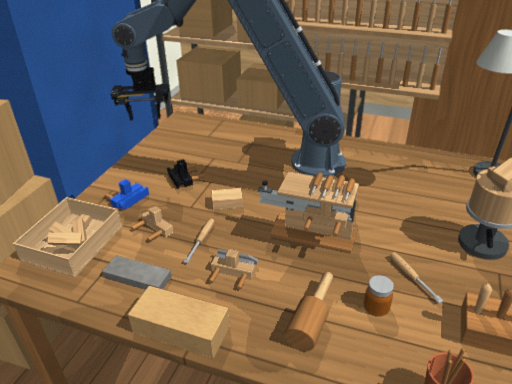

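View pics/top0.png

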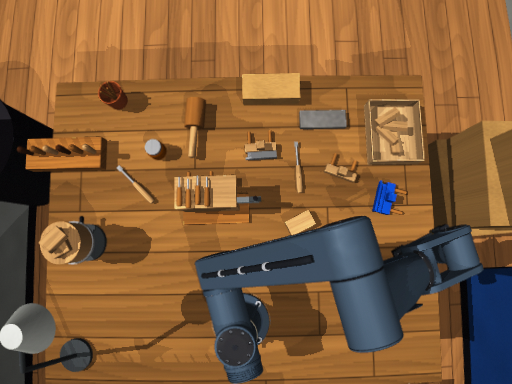

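```bash
cat > h.py <<'E'
from rig import robot
import cv2,numpy as np,json
from scipy.spatial.transform import Rotation as R
from scipy.optimize import least_squares
def cam(n,f=None):
    c=robot.camera(n)
    if f: cv2.imwrite(f"pics/{f}.png",c["pixels"][:,:,::-1])
    return c
def proj(c,P):
    P=np.atleast_2d(P)
    p=(P-np.array(c["position"]))@R.from_quat(c["rotation"]).as_matrix() 
    s=np.c_[p[:,0]/-p[:,2],-p[:,1]/-p[:,2]]
    r2=(s**2).sum(1,keepdims=True)
    s=s*(1+c["k1"]*r2)
    return s*[c["fx"],c["fy"]]+[c["cx"],c["cy"]]
def ray(c,uv):
    d=(np.array(uv,float)-[c["cx"],c["cy"]])/[c["fx"],c["fy"]]
    s=d.copy()
    for _ in range(20): s=d/(1+c["k1"]*(s@s))
    v=R.from_quat(c["rotation"]).as_matrix()@np.array([s[0],-s[1],-1])
    return np.array(c["position"]),v
def atz(c,uv,z):
    o,v=ray(c,uv); return o+v*(z-o[2])/v[2]
def crop(c,x0,y0,x1,y1,k,f,pts=()):
    im=c["pixels"][:,:,::-1].copy()
    a=cv2.resize(im[y0:y1,x0:x1],None,fx=k,fy=k,interpolation=cv2.INTER_CUBIC)
    for p in pts:
        cv2.circle(a,(int(round((p[0]-x0+.5)*k)),int(round((p[1]-y0+.5)*k))),2,(0,0,255),-1)
    for t in range(x0,x1,10): cv2.putText(a,str(t),((t-x0)*k,9),0,.33,(255,255,0),1);cv2.line(a,((t-x0)*k,10),((t-x0)*k,14),(255,255,0),1)
    for t in range(y0,y1,10): cv2.putText(a,str(t),(0,(t-y0)*k+4),0,.33,(255,255,0),1)
    cv2.imwrite(f"pics/{f}.png",a)
def pose(x,y,th,P):
    c,s=np.cos(th),np.sin(th); P=np.atleast_2d(P)
    return np.c_[x+c*P[:,0]-s*P[:,1],y+s*P[:,0]+c*P[:,1],P[:,2]]
E
python3 - <<'E'
from h import *
t=cam("top");s=cam("scene")
crop(t,165,120,285,220,6,"t1"); crop(s,195,160,365,300,4,"s1"); crop(s,115,195,265,290,5,"s2")
E
```

```text
(no output)
```

View pics/t1.png

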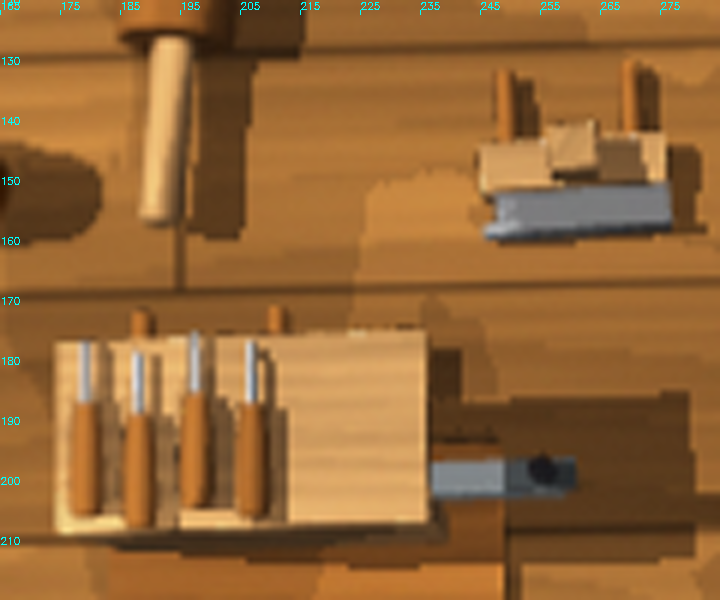

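View pics/s1.png

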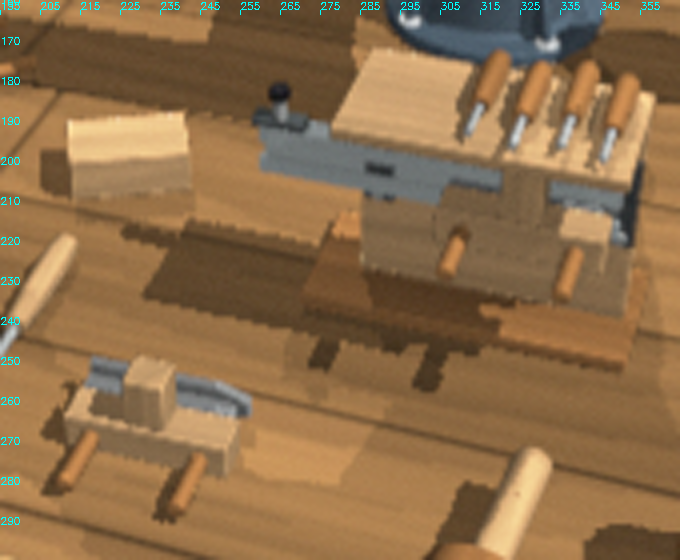

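View pics/s2.png

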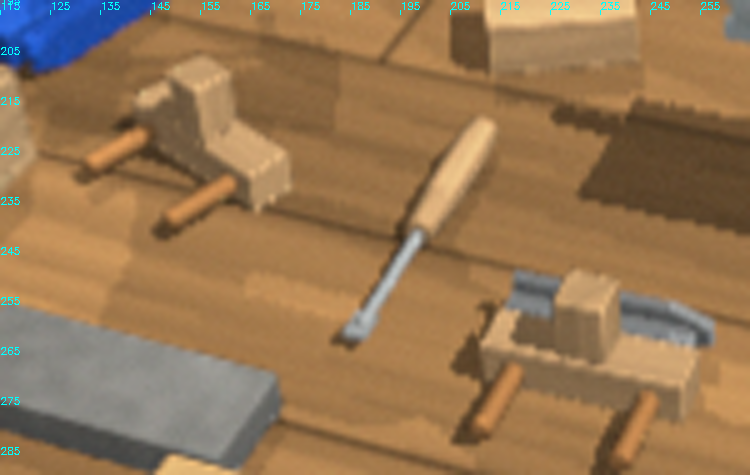

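```bash
cat > fit1.py <<'E'
from h import *
t=cam("top");s=cam("scene")
T=lambda X,Y:(X/6+165-.5,Y/6+120-.5)
S1=lambda X,Y:(X/4+195-.5,Y/4+160-.5)
S2=lambda X,Y:(X/5+115-.5,Y/5+195-.5)
H=[(s,(0,0,72),S2(588,287)),(s,(16,60,0),S2(684,420)),(s,(16,60,30),S2(684,377)),(s,(-16,60,30),S2(700,345)),(s,(16,-60,30),S2(482,345)),(s,(16,-60,0),S2(487,378)),
(s,(66,-40,15),S2(475,433)),(s,(66,40,15),S2(620,458)),
(t,(0,0,72),T(572,146)),(t,(66,40,15),T(504,70)),(t,(66,-40,15),T(628,62)),(t,(16,-60,30),T(666,133)),(t,(16,60,30),T(482,146)),(t,(-44,-60,33),T(671,224))]
def res(p,L,full=False):
    out=[]
    for c,P,uv in L:
        out.append((proj(c,pose(p[0],p[1],p[2],np.array(P,float)/1000))[0]-uv))
    return np.array(out) if full else np.ravel(out)
f=least_squares(res,[.45,-.08,0],args=(H,),loss='soft_l1')
print("hanger",f.x,np.degrees(f.x[2]));print(np.round(res(f.x,H,True),1).tolist())
# rack: x,y,th,dz
dzs=lambda P,dz,r:(P[0],P[1],P[2]+(dz if r else 0))
K=[(s,(77,-60,206),S1(333,133),0),(s,(77,-60,194),S1(333,140),0),(s,(-28,-60,206),S1(368,48),0),
(t,(77,-60,206),T(427,330),0),(t,(-28,-60,206),T(430,522),0),
(s,(9.25,-135,150.5),S1(262,131),1),(s,(9.25,-135,109.5),S1(262,170),1),
(t,(9.25,-135,150.5),T(576,458),1),(t,(-9.25,-135,150.5),T(576,491),1)]
def rk(p,full=False):
    o=[]
    for c,P,uv,r in K:
        o.append(proj(c,pose(p[0],p[1],p[2],np.array(dzs(P,p[3]*1000,r))/1000))[0]-uv)
    return np.array(o) if full else np.ravel(o)
g=least_squares(rk,[.3,.05,0,0],loss='soft_l1',x_scale=[.1,.1,.1,.01])
print("rack",g.x,np.degrees(g.x[2]));print(np.round(rk(g.x,True),1).tolist())
np.savez("fit.npz",h=f.x,r=g.x)
def box(a,b):
    return np.array([(x,y,z) for x in(a[0],b[0]) for y in (a[1],b[1]) for z in (a[2],b[2])],float)/1000
hp=np.r_[box((-16,-60,0),(16,60,30)),box((-14,-15,30),(14,15,72)),box((-44,-60,3),(-36,38,33)),box((-44,60,12),(-36,60,24)),np.array([[66,40,15],[66,-40,15]])/1000]
rp=np.r_[box((-9.25,-135,109.5),(9.25,-135,150.5))+[0,0,g.x[3]],box((-28,-60,194),(77,-60,206)),box((-9.25,-121,150.5),(9.25,-121,150.5))+[0,0,g.x[3]]]
W=np.r_[pose(*f.x,hp),pose(*g.x[:3],rp)]
crop(t,165,120,285,220,6,"t1f",proj(t,W)); crop(s,195,160,345,300,5,"s1f",proj(s,W))
E
python3 fit1.py
```

```text
hanger [ 0.64843577 -0.08696659  0.05463507] 3.1303592053136047
[[-0.3, 0.3], [0.3, 0.8], [0.1, 1.6], [0.3, 0.2], [-0.4, -0.4], [-0.6, 0.7], [1.5, -0.2], [0.3, 0.8], [0.6, 0.5], [0.4, 0.9], [0.3, 0.7], [0.3, 0.1], [-0.4, 0.2], [0.7, 0.1]]
rack [ 0.43462202  0.0565275   0.03554651 -0.00672017] 2.0366649800649808
[[-0.3, -1.6], [-0.3, 0.2], [0.8, -0.2], [-0.4, 0.3], [0.6, -0.2], [-0.8, -0.6], [-0.6, 0.7], [-1.4, 0.0], [-1.1, -0.2]]
```

View pics/t1f.png

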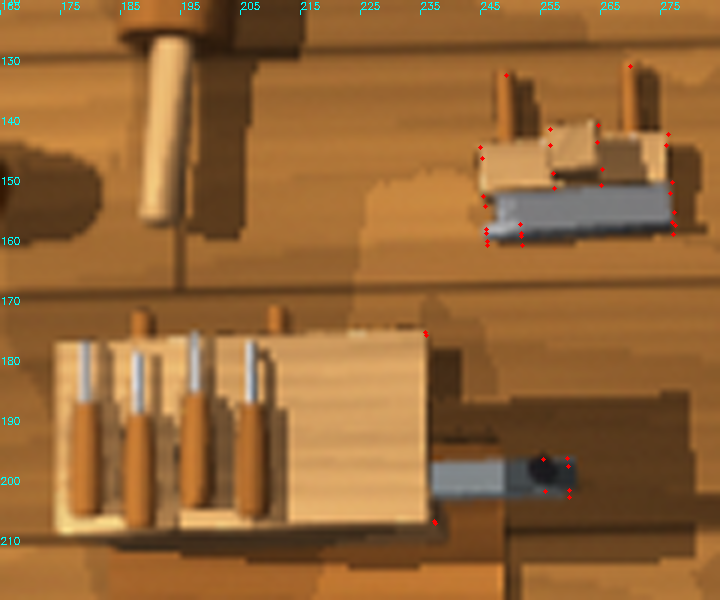

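View pics/s1f.png

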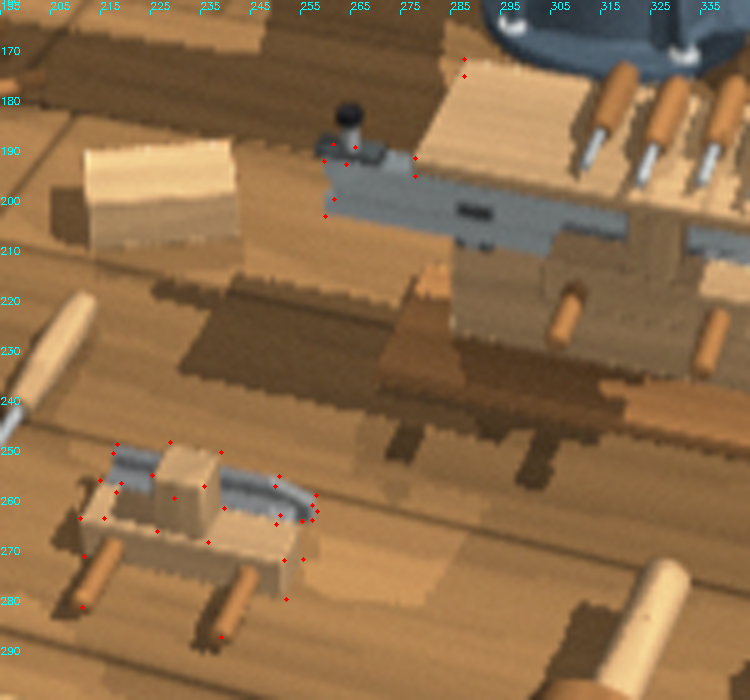

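```bash
cat > edge.py <<'E'
from h import *
def edge(c,a,b,w=4,n=60,rng=(.05,.95),chan=None,ww=None):
    """sub-pixel edge along segment a-b: returns fitted line endpoints near a,b"""
    im=c["pixels"].astype(np.float32)
    im=im.mean(2) if chan is None else im[:,:,chan]
    a=np.array(a,float);b=np.array(b,float);d=(b-a)/np.linalg.norm(b-a);nrm=np.array([-d[1],d[0]])
    ts=np.linspace(*rng,n);ss=np.arange(-w,w+.01,.25)
    P=a+np.outer(ts,b-a); G=P[:,None]+ss[None,:,None]*nrm
    v=cv2.remap(im,G[:,:,0].astype(np.float32),G[:,:,1].astype(np.float32),cv2.INTER_LINEAR)
    v=cv2.GaussianBlur(v,(5,1),0)
    g=np.abs(np.gradient(v,axis=1)); 
    k=g.argmax(1); off=np.array([ (ss[max(0,i-3):i+4]*r[max(0,i-3):i+4]).sum()/r[max(0,i-3):i+4].sum() for i,r in zip(k,g)])
    L=np.linalg.norm(b-a)
    f=least_squares(lambda p:p[0]+p[1]*ts-off,[np.median(off),0],loss='soft_l1',f_scale=.2)
    e=f.x; r=off-e[0]-e[1]*ts
    return a+nrm*e[0],b+nrm*(e[0]+e[1]),np.median(np.abs(r))
E
python3 - <<'E'
from edge import *
t=cam("top");s=cam("scene")
T=lambda X,Y:(X/6+165-.5,Y/6+120-.5)
S=lambda X,Y:(X/5+195-.5,Y/5+160-.5)
for nm,a,b,z in [("ledge front",T(57,343),T(427,330),.206),("ledge back",T(57,535),T(430,522),.206),("rail+x",T(432,461),T(504,459),.1475),("rail-x",T(432,500),T(504,497),.1475)]:
    A,B,r=edge(t,a,b); PA,PB=atz(t,A,z),atz(t,B,z); d=PB-PA
    print(nm,np.round(A,2),np.round(B,2),"mad",round(r,2),np.round(PA,4),np.round(PB,4),"yaw",np.degrees(np.arctan2(d[0],-d[1])))
A,B,r=edge(t,T(427,332),T(430,520));print("ledge end",atz(t,A,.206),atz(t,B,.206),r)
for nm,a,b in [("ledge lower front",S(416,176),S(640,217)),("rail bottom",S(326,205),S(440,226)),("mouth edge",S(326,165),S(326,205))]:
    A,B,r=edge(s,a,b,w=3);print(nm,np.round(a,1),np.round(b,1),np.round(A,2),np.round(B,2),r)
crop(s,250,175,330,235,9,"s3")
crop(t,225,180,285,220,12,"t3")
E
```

```text
ledge front [174.   176.59] [235.66 174.29] mad 0.22 [0.5119 0.2036 0.206 ] [ 0.5153 -0.0019  0.206 ] yaw 0.9594771816845727
ledge back [174.   208.72] [236.16 206.2 ] mad 0.24 [0.4048 0.2027 0.206 ] [ 0.4092 -0.0023  0.206 ] yaw 1.2479875462884007
rail+x [236.51 196.59] [248.51 196.25] mad 0.03 [ 4.472e-01 -4.000e-04  1.475e-01] [ 0.4476 -0.0417  0.1475] yaw 0.47535966796896856
rail-x [236.46 201.86] [248.47 201.54] mad 0.03 [0.429  0.     0.1475] [ 0.4293 -0.0413  0.1475] yaw 0.36800234355112815
ledge end [ 0.51348502 -0.00139958  0.206     ] [ 4.09357519e-01 -1.79582396e-04  2.06000000e-01] 0.032748983878899574
ledge lower front [277.7 194.7] [322.5 202.9] [278.13 192.32] [322.91 200.68] 0.051179756159479575
rail bottom [259.7 200.5] [282.5 204.7] [259.42 202.04] [282.16 206.53] 0.13670153363486948
mouth edge [259.7 192.5] [259.7 200.5] [261.49 192.5 ] [261.22 200.5 ] 0.23009512254711628
```

View pics/s3.png

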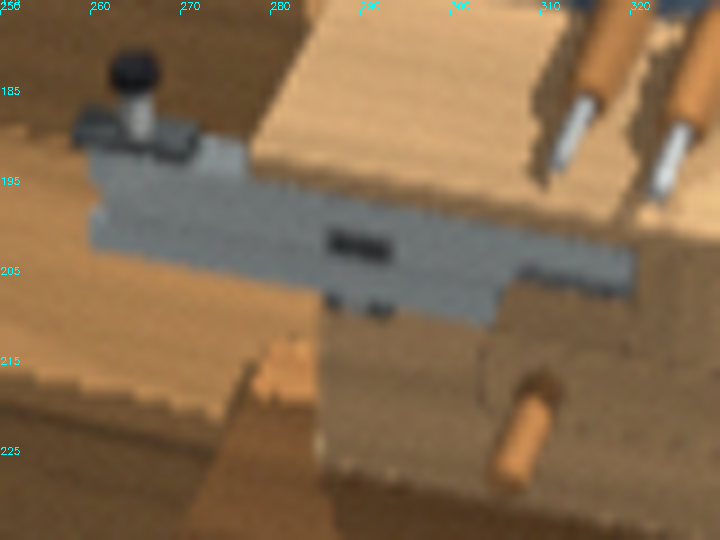

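View pics/t3.png

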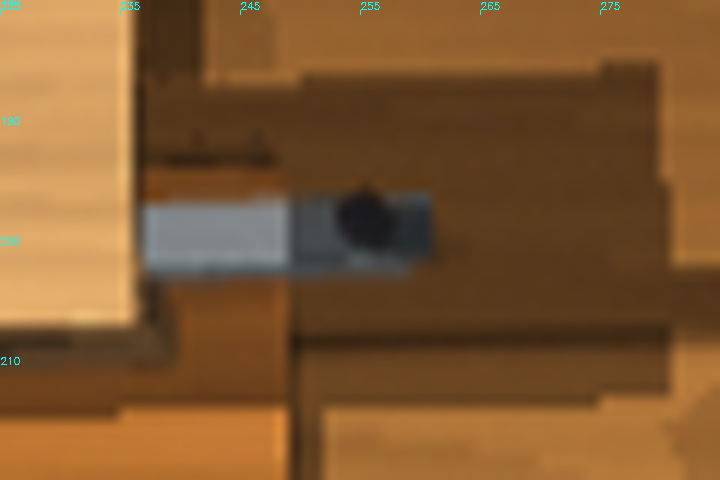

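```bash
cat > fit2.py <<'E'
from edge import *
t=cam("top");s=cam("scene")
T=lambda X,Y:(X/6+165-.5,Y/6+120-.5)
T3=lambda X,Y:(X/12+225-.5,Y/12+180-.5)
S=lambda X,Y:(X/5+195-.5,Y/5+160-.5)
S3=lambda X,Y:(X/9+250-.5,Y/9+175-.5)
# line obs: cam, two model pts (rack frame mm, rail flag), image segment
Ls=[]
def add(c,P,Q,rail,a,b,w=3,sig=.15):
    A,B,r=edge(c,a,b,w=w); Ls.append((c,P,Q,rail,A,B,sig)); print(np.round(A,1),np.round(B,1),round(r,2))
add(t,(77,-60,206),(77,135,206),0,T(427,330),T(57,343))
add(t,(-28,-60,206),(-28,135,206),0,T(430,522),T(57,535))
add(t,(77,-60,206),(-28,-60,206),0,T(427,332),T(430,520))
add(t,(9.25,-61,150.5),(9.25,-107,150.5),1,T(432,461),T(504,459))
add(t,(-9.25,-61,150.5),(-9.25,-107,150.5),1,T(432,500),T(504,497))
add(s,(77,-60,206),(-28,-60,206),0,S3(248,157),S3(318,15))
add(s,(77,-60,194),(77,135,194),0,S3(250,175),S3(500,218),w=2)
add(s,(9.25,-135,109.5),(9.25,-60,109.5),1,S3(95,250),S3(320,293),w=2)
Ps=[(s,(9.25,-135,109.5),S3(91,248),.4),(s,(9.25,-135,130),S3(94,195),.5),(s,(9.25,-75,150.5),S3(247,182),.5)]
def res(p,full=False):
    x,y,th,dz=p[:4];off={id(t):p[4:7],id(s):p[7:10]};o=[]
    def pr(c,P,r):
        return proj(c,pose(x,y,th,(np.array(P,float)+[0,0,r*dz*1000])/1000)+off[id(c)])[0]
    for c,P,Q,r,A,B,sg in Ls:
        u,v=pr(c,P,r),pr(c,Q,r);d=(v-u)/np.linalg.norm(v-u);n=np.array([-d[1],d[0]])
        o+=[(A-u)@n/sg,(B-u)@n/sg]
    for c,P,uv,sg in Ps: o+=list((pr(c,P,1)-uv)/sg)
    if full: return np.round(o,1)
    return np.r_[o,np.array(p[4:10])/.0015,dz/.004]
g=least_squares(res,[.435,.055,.02,0]+[0]*6,loss='soft_l1',x_scale=[.1,.1,.1,.01]+[.002]*6)
print(g.x.round(4),np.degrees(g.x[2]),res(g.x,True))
try:
    C=np.linalg.inv(g.jac.T@g.jac);print("sd",np.sqrt(np.diag(C))[:4])
except Exception as e: print(e)
m=pose(*g.x[:3],np.array([[0,-135,130],[0,-60,130],[0,6,130]])/1000);print("mouth",m)
np.save("rack.npy",g.x)
E
python3 fit2.py
```

```text
[235.7 174.3] [174.  176.6] 0.2
[236.2 206.2] [174.  208.7] 0.2
[235.5 174.8] [235.5 206.2] 0.03
[236.5 196.6] [248.5 196.2] 0.03
[236.5 201.9] [248.5 201.5] 0.04
[276.8 191.8] [285.1 176.3] 0.1
[277.5 192.5] [305.3 197.4] 0.04
[260.1 202. ] [285.  207.1] 0.15
[ 4.359e-01  5.930e-02  2.070e-02 -1.190e-02  1.200e-03 -1.000e-04
  3.000e-04 -1.200e-03  1.000e-04  6.700e-03] 1.1841755163472494 [-0.4  1.1 -2.4 -2.8 -4.3  2.6 -0.9 -0.1 -1.3 -0.3  0.2  0.8 -0.2 -1.3
 -0.5  2.3  2.1  0.2  0.8  0.9  5.5 -0.4]
sd [0.00215581 0.0014965  0.00343004 0.00073627]
mouth [[ 0.43872304 -0.07570071  0.13      ]
 [ 0.43717307 -0.00071673  0.13      ]
 [ 0.43580909  0.06526917  0.13      ]]
```

```bash
sed -i 's/add(s,(77,-60,194),(77,135,194),0,S3(250,175),S3(500,218),w=2)/add(s,(77,-60,206),(77,135,206),0,S3(250,160),S3(500,203),w=2)/' fit2.py; cat >> fit2.py <<'E'
def box(a,b):
    return np.array([(x,y,z) for x in(a[0],b[0]) for y in (a[1],b[1]) for z in (a[2],b[2])],float)/1000
p=g.x
rp=np.r_[box((-9.25,-135,109.5),(9.25,-135,150.5))+[0,0,p[3]],box((-28,-60,194),(77,-60,206)),box((-9.25,-107,150.5),(9.25,-70,150.5))+[0,0,p[3]]]
W=pose(*p[:3],rp)
crop(t,225,170,285,220,12,"t3f",proj(t,W+p[4:7])); crop(s,250,165,330,230,9,"s3f",proj(s,W+p[7:10]))
E
python3 fit2.py
```

```text
[235.7 174.3] [174.  176.6] 0.2
[236.2 206.2] [174.  208.7] 0.2
[235.5 174.8] [235.5 206.2] 0.03
[236.5 196.6] [248.5 196.2] 0.03
[236.5 202. ] [248.5 201.5] 0.07
[276.8 191.8] [285.1 176.3] 0.1
[277.4 191.7] [305.1 196.8] 0.07
[260.1 202.1] [285.  207.1] 0.12
[ 4.373e-01  5.760e-02  1.590e-02 -3.200e-03 -5.000e-04  6.000e-04
  4.000e-04  5.000e-04 -6.000e-04 -5.000e-04] 0.9125518852148452 [ 0.8  0.4 -1.2 -3.5 -1.7  4.2 -0.3  0.2 -0.3 -0.4 -0.  -0.2  0.2 -0.1
 -0.6  1.  -0.5 -0.  -1.3  0.7  3.3 -0.5]
sd [0.00140549 0.00136805 0.00243563 0.00062539]
mouth [[ 0.43948622 -0.07738554  0.13      ]
 [ 0.43829174 -0.00239505  0.13      ]
 [ 0.4372406   0.06359658  0.13      ]]
```

View pics/s3f.png

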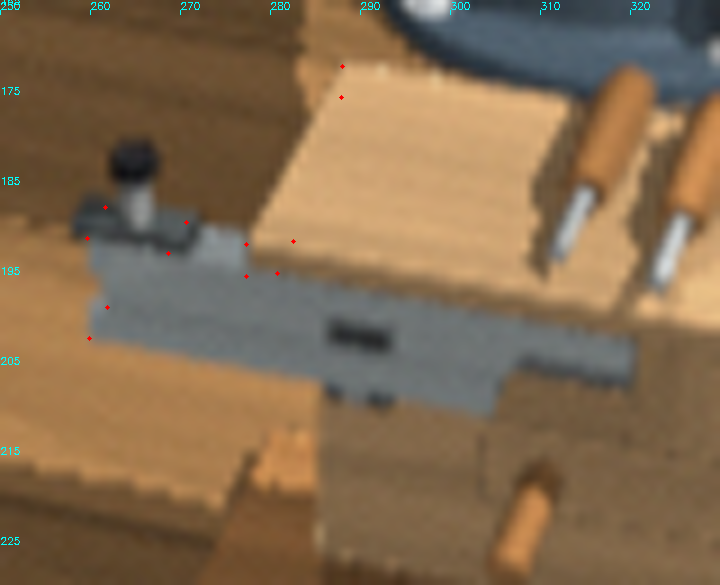

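View pics/t3f.png

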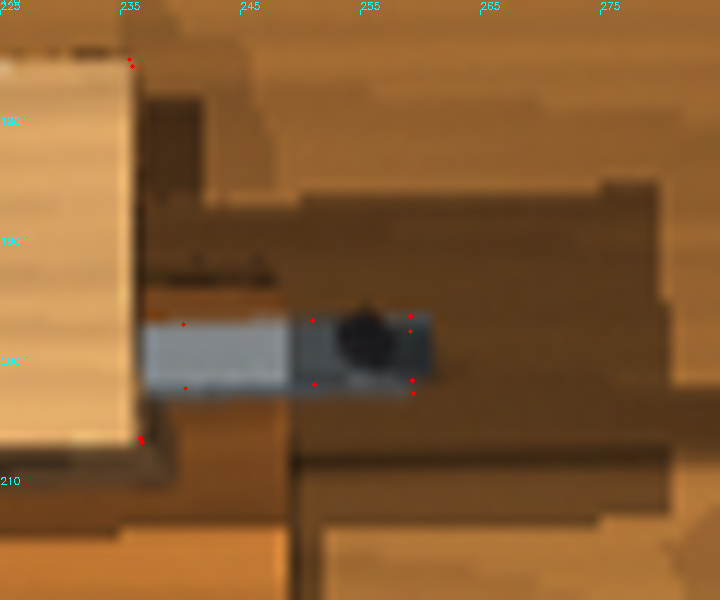

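```bash
cat > go.py <<'E'
from h import *
import sys
def st():
    o=robot.get_obs(); M=R.from_quat(o["tool_rot"]).as_matrix()
    ang=np.degrees(np.arctan2(M[1,0],M[0,0]))
    print("t",round(o["time"],2),"pos",np.round(np.array(o["position"])*1000,1),"toolx ang %.2f"%ang,"tool y",np.round(M[:,1],3),"F",np.round(o["ft_force"],1),"w",round(o["grip_width"]*1000,1),"q6 %.2f"%o["q"][5])
    return o,M,ang
def delta(x,y,z,yaw=None):
    """target TCP mm; yaw = wanted tool-x angle deg"""
    o,M,ang=st(); p=np.array(o["position"])*1000
    d=np.array([x,y,z])-p
    print("shift now in tool axes",np.round(M.T@d,1))
    if yaw is not None:
        turn=(yaw-ang+180)%360-180
        # turn about tool y (down): sign
        s=np.sign(M[2,1]); print("turn about tool y rad %.4f"%(np.radians(turn)*s))
        M2=R.from_euler('z',turn,degrees=True).as_matrix()@M
        print("shift after turn",np.round(M2.T@d,1))
if __name__=="__main__":
    a=[float(v) for v in sys.argv[1:]]
    delta(*a) if a else st()
E
python3 go.py 648.4 -87 150 -86.87;  python3 go.py 648.4 -87 150 93.13
python3 -c "
from h import *
s=cam('scene');t=cam('top')
p=np.load('rack.npy')
for z in (150,160,170,180,190,200): W=pose(*p[:3],np.array([[0,-121,z]])/1000); print(z,proj(s,W),proj(t,W))
"
```

```text
t 0.6 pos [ 261.6 -567.6  222.6] toolx ang -65.26 tool y [-0. -0. -1.] F [-0.3  0.4 -0.9] w 87.2 q6 -0.18
shift now in tool axes [-274.6   72.6  552.5]
turn about tool y rad 0.3772
shift after turn [-458.7   72.6  412.5]
t 0.6 pos [ 261.6 -567.6  222.6] toolx ang -65.26 tool y [-0. -0. -1.] F [-0.3  0.4 -0.9] w 87.2 q6 -0.18
shift now in tool axes [-274.6   72.6  552.5]
turn about tool y rad -2.7644
shift after turn [ 458.7   72.6 -412.5]
150 [[264.91197308 189.08568415]] [[254.83694742 198.45391789]]
160 [[264.88738584 186.30465996]] [[254.79785863 198.15700067]]
170 [[264.86255744 183.49994212]] [[254.75817385 197.85555163]]
180 [[264.83748461 180.67125238]] [[254.71787937 197.54946632]]
190 [[264.812164   177.81830863]] [[254.67696104 197.23863706]]
200 [[264.78659223 174.94082481]] [[254.63540428 196.9229528 ]]
```

```bash
python3 -m creep '[[[0,0,0],0.12,1],[[0,0,0],0.12,1],[[0,0,0],0.137,1],[[-28,0,25],0,1],[[-28,0,25],0,1],[[-28,0,25],0,1],[[-28,0,25],0,1],[[-28,0,25],0,1]]' 15; python3 -m creep '[[[-28,0,25],0,1],[[-28,0,25],0,1],[[-28,0,25],0,1],[[-28,0,25],0,1],[[-28,0,25],0,1],[[-28,0,25],0,1],[[-28,0,25],0,1],[[-28,0,25],0,1]]'; python3 go.py 648.4 -87 150 -86.87
```

```text
time: 1.5
position: [0.3795, -0.4198, 0.2227]
tool_rot: [0.513, -0.486, 0.486, -0.513]
ft_force: [0.2, -0.5, 0.2]
grip_width: 0.0872
time: 2.3
position: [0.5671, -0.1851, 0.2227]
tool_rot: [-0.514, 0.486, -0.486, 0.514]
ft_force: [-0.1, -0.1, 0.1]
grip_width: 0.0871
t 2.3 pos [ 567.1 -185.1  222.7] toolx ang -86.86 tool y [ 0. -0. -1.] F [-0.1 -0.1  0.1] w 87.1 q6 1.01
shift now in tool axes [-93.5  72.7  86.6]
turn about tool y rad 0.0002
shift after turn [-93.5  72.7  86.5]
```

```bash
python3 -m creep '[[[-30,20,28],0,1],[[-30,20,28],0,1],[[-30,15,28],0,1],[[-3.5,15,2.5],0,1],[[0,0,0],0,1]]'; python3 go.py 648.4 -87 38; python3 - <<'E'
from h import *
t=cam("top");s=cam("scene")
o=robot.get_obs();p=np.array(o["position"])
crop(t,200,90,320,190,6,"t4",proj(t,[p])); crop(s,185,190,285,290,6,"s4",proj(s,[p]))
E
```

```text
time: 2.8
position: [0.646, -0.0866, 0.1499]
tool_rot: [0.515, -0.487, 0.484, -0.513]
ft_force: [-1.0, -0.4, 0.1]
grip_width: 0.0872
t 2.8 pos [646.  -86.6 149.9] toolx ang -86.71 tool y [-0.005  0.001 -1.   ] F [-1.  -0.4  0.1] w 87.2 q6 1.21
shift now in tool axes [  0.7 111.9   3. ]
```

View pics/s4.png

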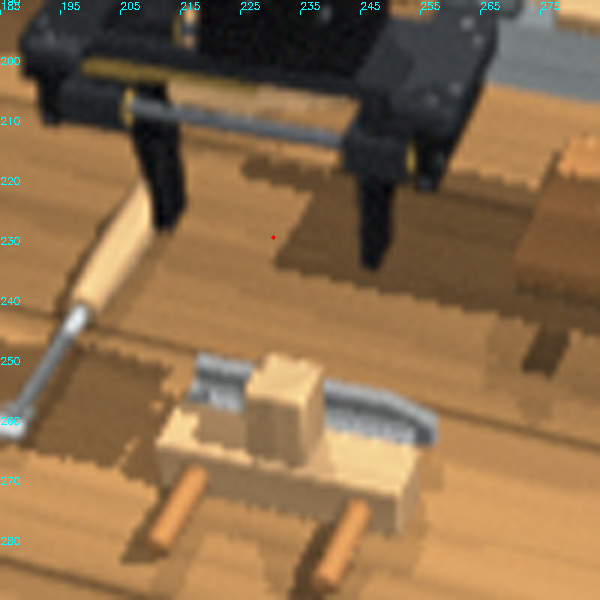

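View pics/t4.png

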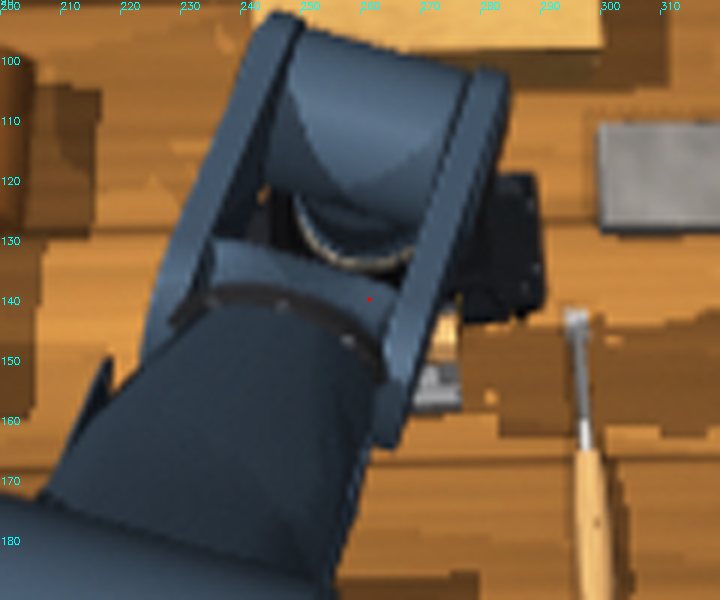

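```bash
python3 -m creep '[[[0.3,25,2],0,1],[[0,30,0.5],0,1],[[0,30,0],0,1],[[0,20,0],0,1],[[0,7,0],0,1],[[0,0,0],0,1],[[0,0,0],0,1]]'; python3 go.py 648.4 -87 38 -86.87
```

```text
time: 3.6
position: [0.6509, -0.0896, 0.0422]
tool_rot: [-0.513, 0.485, -0.487, 0.514]
ft_force: [-0.2, -0.0, 0.1]
grip_width: 0.0868
t 3.6 pos [650.9 -89.6  42.2] toolx ang -86.93 tool y [ 0.003 -0.001 -1.   ] F [-0.2 -0.   0.1] w 86.8 q6 1.21
shift now in tool axes [-2.7  4.2 -2.3]
turn about tool y rad -0.0010
shift after turn [-2.7  4.2 -2.3]
```

```bash
python3 -m creep '[[[-2.5,4.2,-2.3],0,1],[[0,0,0],0,1]]'; python3 go.py 648.4 -87 38 -86.87;python3 -m creep '[[[0,0,0],0,1]]';python3 go.py 648.4 -87 38 -86.87
```

```text
time: 3.8
position: [0.6473, -0.0858, 0.0371]
tool_rot: [-0.513, 0.486, -0.486, 0.514]
ft_force: [-0.5, -0.5, 0.0]
grip_width: 0.0872
t 3.8 pos [647.3 -85.8  37.1] toolx ang -86.85 tool y [ 0. -0. -1.] F [-0.5 -0.5  0. ] w 87.2 q6 1.21
shift now in tool axes [ 1.3 -0.9  1. ]
turn about tool y rad 0.0004
shift after turn [ 1.3 -0.9  1. ]
time: 3.9
position: [0.6476, -0.0859, 0.0369]
tool_rot: [-0.514, 0.486, -0.486, 0.514]
ft_force: [0.1, 0.1, -1.0]
grip_width: 0.0872
t 3.9 pos [647.6 -85.9  36.9] toolx ang -86.84 tool y [ 0.001 -0.    -1.   ] F [ 0.1  0.1 -1. ] w 87.2 q6 1.21
shift now in tool axes [ 1.2 -1.1  0.7]
turn about tool y rad 0.0005
shift after turn [ 1.2 -1.1  0.7]
```

```bash
python3 -m creep '[[[1.2,0,0.7],0,1],[[0,0,0],0,0.5],[[0,0,0],0,0.3],[[0,0,0],0,0.2],[[0,0,0],0,0.2],[[0,0,0],0,0.2],[[0,0,0],0,0.2]]' 30; python3 go.py
```

```text
time: 4.6
position: [0.6482, -0.0872, 0.0363]
tool_rot: [0.514, -0.486, 0.486, -0.514]
ft_force: [0.1, 0.5, -0.3]
grip_width: 0.0469
t 4.6 pos [648.2 -87.2  36.3] toolx ang -86.86 tool y [-0. -0. -1.] F [ 0.1  0.5 -0.3] w 46.9 q6 1.21
```

```bash
python3 -m creep '[[[0,0,0],0,0.1],[[0,0,0],0,0.1],[[0,0,0],0,0.1],[[0,0,0],0,0.1],[[0,0,0],0,0.1]]' 40; python3 go.py
```

```text
time: 5.1
position: [0.6482, -0.087, 0.0363]
tool_rot: [-0.513, 0.486, -0.486, 0.514]
ft_force: [-0.3, 0.5, -0.1]
grip_width: 0.0295
t 5.1 pos [648.2 -87.   36.3] toolx ang -86.87 tool y [-0.  0. -1.] F [-0.3  0.5 -0.1] w 29.5 q6 1.21
```

```bash
python3 -m creep '[[[0,-10,0],0,0.1],[[0,-25,0],0,0.1],[[0,-25,0],0,0.1],[[0,-25,0],0,0.1],[[0,-20,0],0,0.1],[[0,0,0],0,0.1]]'; python3 go.py 481.1 -176.8 145.1 -89.09
```

```text
time: 5.7
position: [0.6506, -0.088, 0.1452]
tool_rot: [-0.512, 0.484, -0.489, 0.515]
ft_force: [1.0, 0.7, -1.2]
grip_width: 0.0296
t 5.7 pos [650.6 -88.  145.2] toolx ang -86.86 tool y [ 0.007 -0.002 -1.   ] F [ 1.   0.7 -1.2] w 29.6 q6 1.21
shift now in tool axes [  79.4   -0.9 -174.2]
turn about tool y rad 0.0390
shift after turn [  86.1   -0.8 -170.9]
```

```bash
python3 -m creep '[[[0,0,0],0.039,0.1],[[14,0,-28],0,0.1],[[14,0,-28],0,0.1],[[14,0,-28],0,0.1],[[14,0,-28],0,0.1],[[14,0,-28],0,0.1],[[14,0,-28],0,0.1],[[0,0,0],0,0.1]]';python3 -m creep '[[[0,0,0],0,0.1],[[0,0,0],0,0.1]]'; python3 go.py 481.1 -176.8 145.1 -89.09; python3 - <<'E'
from h import *
t=cam("top");s=cam("scene")
r=np.load("rack.npy")
def box(a,b):
    return np.array([(x,y,z) for x in(a[0],b[0]) for y in (a[1],b[1]) for z in (a[2],b[2])],float)/1000
hp=np.r_[box((-16,-60,0),(16,60,30)),box((-14,-15,30),(14,15,72)),box((-44,-60,3),(-36,38,33)),box((-44,60,12),(-36,60,24)),np.array([[66,40,15],[66,-40,15]])/1000]
o=robot.get_obs();p=np.array(o["position"]);M=R.from_quat(o["tool_rot"]).as_matrix()
yaw=np.arctan2(M[1,0],M[0,0])+np.pi/2
W=pose(p[0],p[1],yaw,hp)+[0,0,p[2]-.0363]
rp=np.r_[box((-9.25,-135,109.5),(9.25,-135,150.5))+[0,0,r[3]]]
W2=pose(*r[:3],rp)
crop(t,225,130,325,230,6,"t5",np.r_[proj(t,W+r[4:7]),proj(t,W2+r[4:7])]); crop(s,185,170,305,270,6,"s5");crop(s,185,170,305,270,6,"s5f",np.r_[proj(s,W+r[7:10]),proj(s,W2+r[7:10])])
E
```

```text
time: 6.5
position: [0.4771, -0.1739, 0.1402]
tool_rot: [0.504, -0.499, 0.495, -0.502]
ft_force: [-0.3, 0.2, -1.8]
grip_width: 0.0299
time: 6.7
position: [0.4824, -0.1739, 0.1411]
tool_rot: [-0.504, 0.496, -0.496, 0.504]
ft_force: [-0.1, 0.5, -2.0]
grip_width: 0.0297
t 6.7 pos [ 482.4 -173.9  141.1] toolx ang -89.09 tool y [ 0.001 -0.    -1.   ] F [-0.1  0.5 -2. ] w 29.7 q6 0.99
shift now in tool axes [ 2.9 -4.  -1.3]
turn about tool y rad 0.0000
shift after turn [ 2.9 -4.  -1.3]
```

View pics/s5.png

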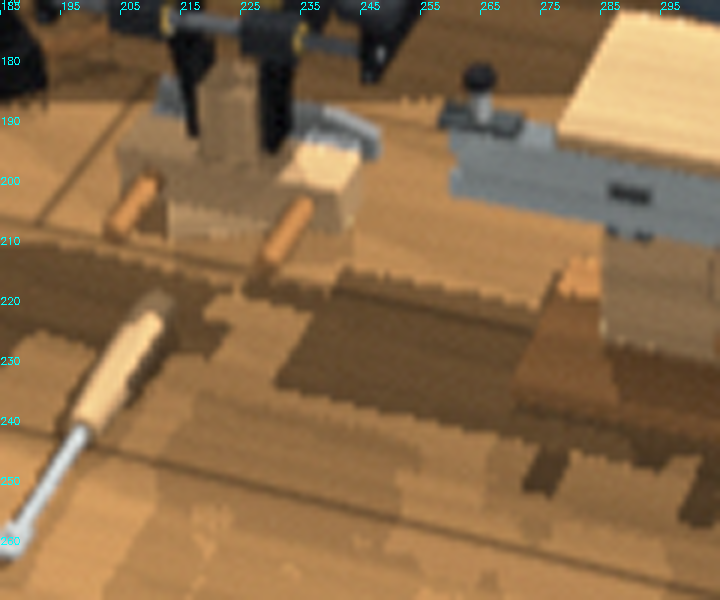

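View pics/s5f.png

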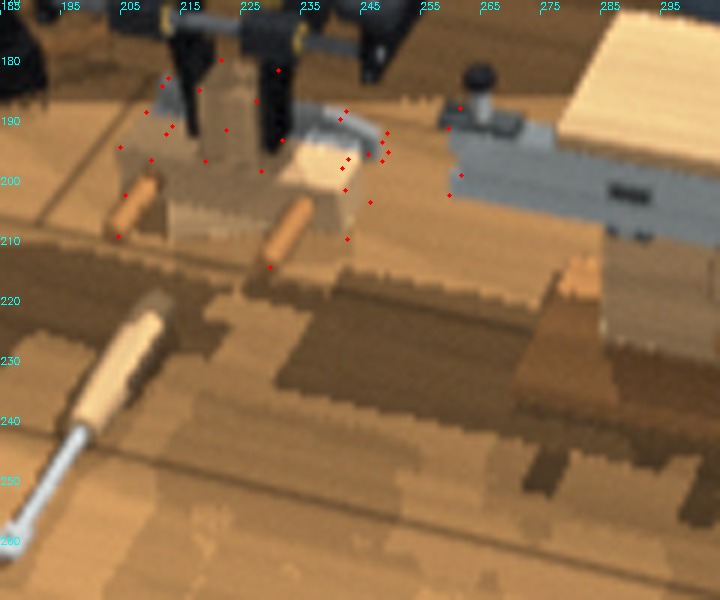

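View pics/t5.png

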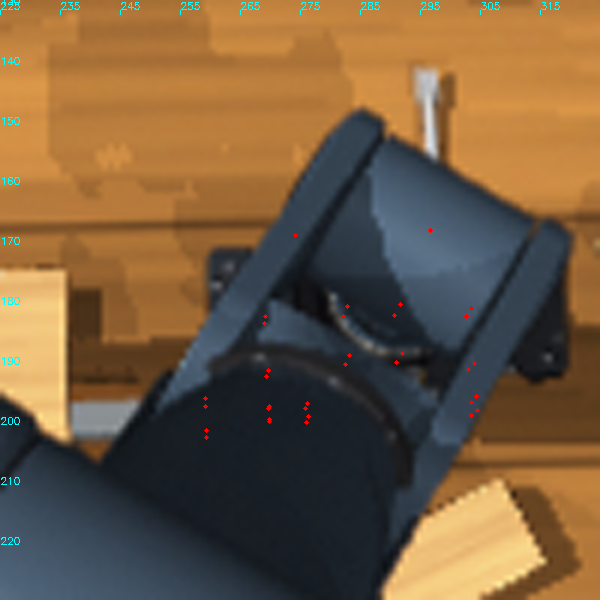

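```bash
python3 -m creep '[[[0,-4,12],0,0.1],[[0,0,11],0,0.1],[[-20,0,0],0,0.1],[[-20,0,0],0,0.1],[[-12,0,0],0,0.1],[[0,0,0],0,0.1],[[0,0,0],0,0.1]]'; python3 go.py 505.2 -121.4 145.1 -89.09
```

```text
time: 7.5
position: [0.5045, -0.1216, 0.1454]
tool_rot: [0.504, -0.495, 0.496, -0.504]
ft_force: [0.4, 0.2, -0.5]
grip_width: 0.0295
t 7.5 pos [ 504.5 -121.6  145.4] toolx ang -89.03 tool y [ 0.001 -0.001 -1.   ] F [ 0.4  0.2 -0.5] w 29.5 q6 1.10
shift now in tool axes [-0.2  0.3  0.8]
turn about tool y rad 0.0011
shift after turn [-0.2  0.3  0.8]
```

```bash
python3 -m creep '[[[0,0,-4],0,0.1],[[0,0,-3],0,0.1],[[0,0,0],0,0.1],[[0,0,0],0,0.1]]'; for i in 1; do python3 go.py; done; python3 -m creep '[[[0,0,-1],0,0.1],[[0,0,0],0,0.1]]';python3 -m creep '[[[0,0,-1],0,0.1],[[0,0,0],0,0.1]]';python3 -m creep '[[[0,0,-1],0,0.1],[[0,0,0],0,0.1]]'
```

```text
time: 7.9
position: [0.4966, -0.1221, 0.1454]
tool_rot: [-0.504, 0.496, -0.496, 0.504]
ft_force: [0.2, 0.6, -1.6]
grip_width: 0.03
t 7.9 pos [ 496.6 -122.1  145.4] toolx ang -89.15 tool y [ 0. -0. -1.] F [ 0.2  0.6 -1.6] w 30.0 q6 1.10
time: 8.1
position: [0.4957, -0.1217, 0.1454]
tool_rot: [0.504, -0.496, 0.496, -0.504]
ft_force: [-1.0, 0.5, -1.9]
grip_width: 0.0299
time: 8.3
position: [0.4946, -0.1216, 0.1453]
tool_rot: [0.504, -0.496, 0.496, -0.504]
ft_force: [-0.7, -0.5, -2.5]
grip_width: 0.0295
time: 8.5
position: [0.4936, -0.1216, 0.1453]
tool_rot: [0.504, -0.496, 0.496, -0.504]
ft_force: [-1.4, -0.3, -1.6]
grip_width: 0.0294
```

```bash
python3 -m creep '[[[0,0,-0.7],0,0.1],[[0,0,0],0,0.1]]';python3 -m creep '[[[0,0,-0.7],0,0.1],[[0,0,0],0,0.1]]';python3 -m creep '[[[0,0,-0.7],0,0.1],[[0,0,0],0,0.1]]' | head -5;
```

```text
time: 8.7
position: [0.493, -0.1216, 0.1453]
tool_rot: [0.504, -0.496, 0.496, -0.504]
ft_force: [-0.3, 0.2, -2.8]
grip_width: 0.0301
time: 8.9
position: [0.4923, -0.1216, 0.1453]
tool_rot: [0.504, -0.496, 0.496, -0.504]
ft_force: [-0.3, 0.2, -1.1]
grip_width: 0.0299
time: 9.1
position: [0.4916, -0.1216, 0.1453]
tool_rot: [0.504, -0.496, 0.496, -0.504]
ft_force: [0.1, 0.0, -2.6]
grip_width: 0.0298
```

```bash
for r in 1; do python3 -m creep '[[[0,0,-0.7],0,0.1],[[0,0,0],0,0.1]]';python3 -m creep '[[[0,0,-0.7],0,0.1],[[0,0,0],0,0.1]]';python3 -m creep '[[[0,0,-0.7],0,0.1],[[0,0,0],0,0.1]]'; done | grep -E "posi|force"
```

```text
position: [0.4909, -0.1217, 0.1454]
ft_force: [-0.8, 0.4, -2.0]
position: [0.4908, -0.1218, 0.1455]
ft_force: [1.3, -0.9, -1.4]
position: [0.4906, -0.1219, 0.1456]
ft_force: [2.5, 0.9, -2.1]
```

```bash
python3 -m creep '[[[0,0,8],0,0.1],[[0,20,0],0,0.1],[[0,21,0],0,0.1],[[0,0,-10],0,0.1],[[-10,0,-10],0,0.1],[[0,0,0],0,0.1],[[0,0,0],0,0.1]]'; python3 go.py 477.5 -131.6 105
```

```text
time: 10.4
position: [0.4774, -0.1117, 0.1053]
tool_rot: [-0.504, 0.495, -0.496, 0.504]
ft_force: [0.3, -0.1, -1.7]
grip_width: 0.0293
t 10.4 pos [ 477.4 -111.7  105.3] toolx ang -89.06 tool y [ 0.001 -0.001 -1.   ] F [ 0.3 -0.1 -1.7] w 29.3 q6 1.10
shift now in tool axes [19.9  0.3 -0.2]
```

```bash
for r in 1; do python3 -m creep '[[[-6,0,0],0,0.1],[[0,-2,0],0,0.1],[[0,0,0],0,0.1]]';python3 -m creep '[[[0,-0.8,0],0,0.1],[[0,0,0],0,0.1]]';python3 -m creep '[[[0,-0.8,0],0,0.1],[[0,0,0],0,0.1]]';python3 -m creep '[[[0,-0.8,0],0,0.1],[[0,0,0],0,0.1]]'; python3 -m creep '[[[0,-0.8,0],0,0.1],[[0,0,0],0,0.1]]'; done | grep -E "posi|force"
```

```text
position: [0.4777, -0.1058, 0.1068]
ft_force: [0.7, 0.1, -2.5]
position: [0.4776, -0.106, 0.107]
ft_force: [-0.4, 0.4, -4.0]
position: [0.4774, -0.1059, 0.1074]
ft_force: [0.9, -0.3, -10.7]
position: [0.4771, -0.1059, 0.1083]
ft_force: [0.9, 0.2, -12.6]
position: [0.4767, -0.1058, 0.1093]
ft_force: [0.2, -0.9, -12.6]
```

```bash
python3 -m creep '[[[0,6,0],0,0.1],[[20,0,0],0,0.1],[[20,0,0],0,0.1],[[20,0,0],0,0.1],[[0,-10,0],0,0.1],[[0,-10,0],0,0.1],[[0,0,0],0,0.1],[[0,0,0],0,0.1]]'; cat > ov.py <<'E'
from h import *
import sys
dh=[float(v)/1000 for v in sys.argv[2:5]] if len(sys.argv)>4 else [0,0,0]
n=sys.argv[1]
s=cam("scene")
r=np.load("rack.npy")
def box(a,b):
    return np.array([(x,y,z) for x in(a[0],b[0]) for y in (a[1],b[1]) for z in (a[2],b[2])],float)/1000
hp=np.r_[box((-16,-60,0),(16,60,30)),box((-14,-15,30),(14,15,72)),box((-44,-60,3),(-36,38,33)),box((-44,60,12),(-36,60,24)),np.array([[66,40,15],[66,-40,15]])/1000]
o=robot.get_obs();p=np.array(o["position"]);M=R.from_quat(o["tool_rot"]).as_matrix()
yaw=np.arctan2(M[1,0],M[0,0])+np.pi/2
W=pose(p[0],p[1],yaw,hp+dh)+[0,0,p[2]-.0363]
rp=np.r_[box((-9.25,-135,109.5),(9.25,-135,150.5))+[0,0,r[3]]]
W2=pose(*r[:3],rp)
crop(s,190,165,290,245,8,n);crop(s,190,165,290,245,8,n+"f",np.r_[proj(s,W+r[7:10]),proj(s,W2+r[7:10])])
print(p,np.degrees(yaw))
E
python3 ov.py s6
```

```text
time: 12.3
position: [0.4783, -0.1652, 0.1241]
tool_rot: [-0.504, 0.496, -0.496, 0.504]
ft_force: [0.6, -0.2, -1.7]
grip_width: 0.0297
[ 0.47808179 -0.16505682  0.12374489] 0.9580764805216405
```

View pics/s6.png

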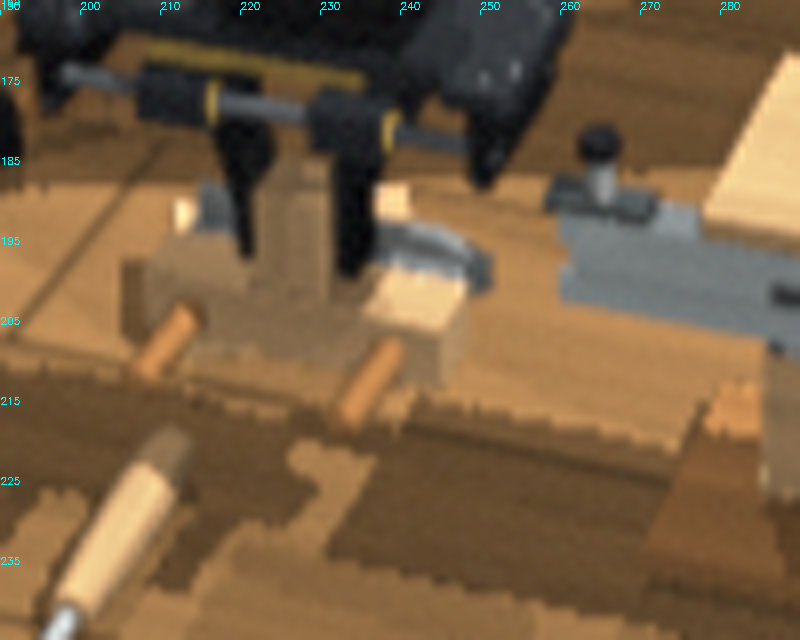

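View pics/s6f.png

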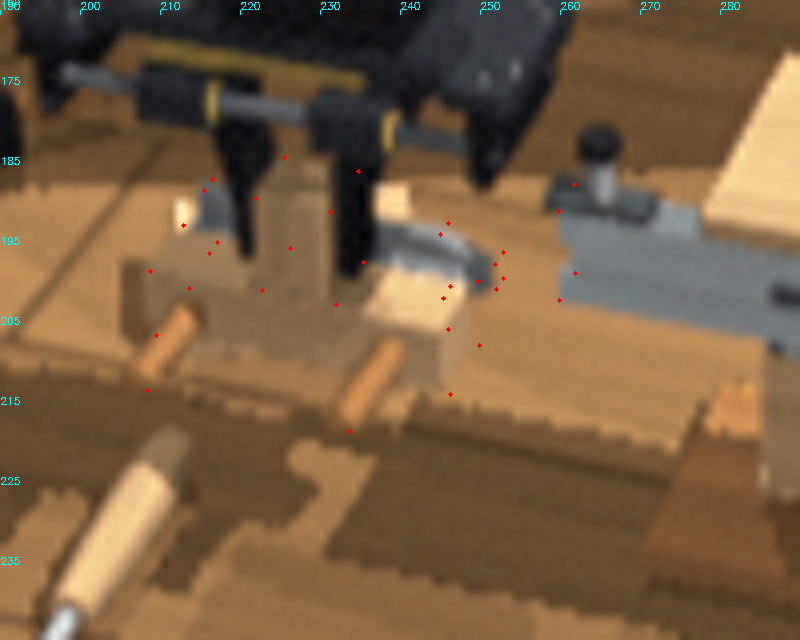

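```bash
python3 - <<'E'
from h import *
t=cam("top");s=cam("scene")
for n,c,uv,z in [("offcut",t,(285,222),.04),("offcut",t,(300,210.5),.04),("offcut",t,(317,222),.04),("gouge handle end",s,(211.5,219),.015),("gouge tip",s,(185,261),.005),("gouge top end0",t,(301,190),.012)]:
    print(n,atz(c,uv,z).round(3))
E
python3 go.py 520 -150 40
```

```text
offcut [ 0.361 -0.172  0.04 ]
offcut [ 0.402 -0.229  0.04 ]
offcut [ 0.358 -0.29   0.04 ]
gouge handle end [ 0.469 -0.235  0.015]
gouge tip [ 0.661 -0.232  0.005]
gouge top end0 [ 0.482 -0.238  0.012]
t 12.45 pos [ 478.  -165.1  123.3] toolx ang -89.05 tool y [-0.001  0.001 -1.   ] F [-0.3 -0.2 -1.6] w 29.6 q6 1.00
shift now in tool axes [-14.4  83.3  42.3]
```

```bash
python3 -m creep '[[[-14,0,20],0,0.1],[[-14,0,21],0,0.1],[[-14,0,20],0,0.1],[[-13,20,22],0,0.1],[[0,25,0],0,0.1],[[0,20,0],0,0.1],[[0,12,0],0,0.1],[[0,0,0],0,0.1]]';python3 -m creep '[[[0,5,0],0,0.1],[[0,0,0],0,0.1]]'; python3 go.py 560 -110 37
```

```text
time: 13.25
position: [0.5588, -0.1088, 0.0446]
tool_rot: [0.505, -0.498, 0.494, -0.503]
ft_force: [-0.5, -0.0, -2.2]
grip_width: 0.0295
time: 13.45
position: [0.5607, -0.1099, 0.0419]
tool_rot: [-0.504, 0.496, -0.496, 0.504]
ft_force: [-1.1, 0.2, -1.9]
grip_width: 0.0295
t 13.45 pos [ 560.7 -109.9   41.9] toolx ang -89.11 tool y [ 0.001 -0.    -1.   ] F [-1.1  0.2 -1.9] w 29.5 q6 1.17
shift now in tool axes [ 0.1  4.9 -0.7]
```

```bash
(python3 -m creep '[[[0,2.5,0],0,0.1],[[0,0,0],0,0.1]]';python3 -m creep '[[[0,1,0],0,0.1],[[0,0,0],0,0.1]]';python3 -m creep '[[[0,1,0],0,0.1],[[0,0,0],0,0.1]]')|grep -E "pos|force"
```

```text
position: [0.5606, -0.1098, 0.0395]
ft_force: [-0.4, -0.2, -2.2]
position: [0.5605, -0.1097, 0.0383]
ft_force: [0.4, 0.6, -1.8]
position: [0.5606, -0.1097, 0.0373]
ft_force: [0.1, 0.1, 0.0]
```

```bash
(python3 -m creep '[[[0,1,0],0,0.1],[[0,0,0],0,0.1]]'; python3 -m creep '[[[0,0,0],0,0.4],[[0,0,0],0,0.45],[[0,0,0],0,0.45],[[0,0,0],0,0.45]]'; python3 -m creep '[[[0,0,0],0,0.45],[[0,0,0],0,0.1],[[0,0,0],0,0.1],[[0,0,0],0,0.1],[[0,0,0],0,0.1]]' 58)|grep -E "pos|force|wid|time"; python3 ov.py s7
```

```text
time: 14.25
position: [0.5607, -0.1098, 0.037]
ft_force: [-1.3, -0.9, 5.5]
grip_width: 0.0299
time: 14.65
position: [0.5603, -0.1095, 0.0359]
ft_force: [-0.2, 0.2, 0.2]
grip_width: 0.039
time: 15.15
position: [0.5604, -0.1096, 0.036]
ft_force: [0.0, -1.1, -0.2]
grip_width: 0.0299
[ 0.5603832  -0.10962689  0.03598136] 0.9066426427225449
```

View pics/s7f.png

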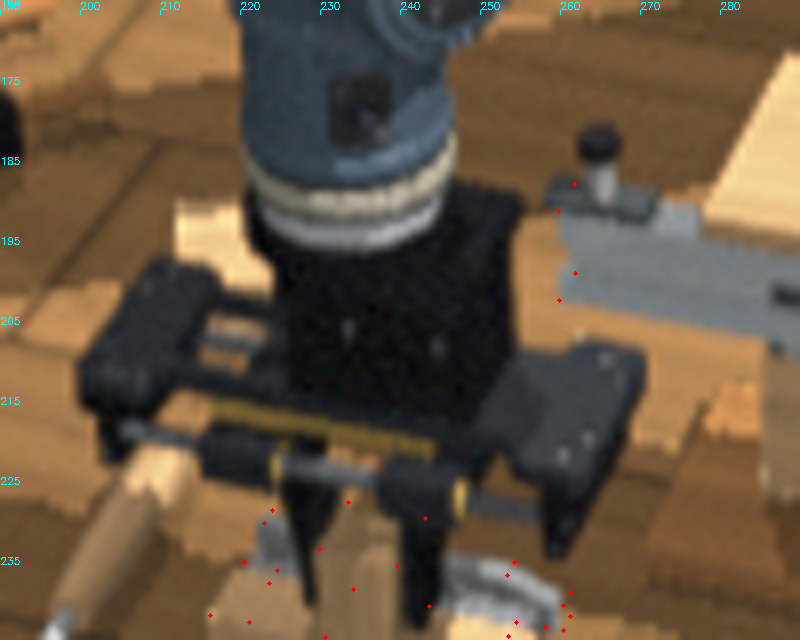

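```bash
(python3 -m creep '[[[0,-20,0],0,0.1],[[0,-30,0],0,0.1],[[0,-30,0],0,0.1],[[0,-25,0],0,0.1],[[0,-2,-20],0,0.1],[[6,0,-20],0,0.1],[[6,0,-18],0,0.1],[[0,0,0],0,0.1]]'; python3 -m creep '[[[0,0,0],0,0.1],[[0,0,0],0,0.1]]')|grep -E "pos|force|wid|time"; python3 go.py 493.5 -121.6 142.7 -89.09
```

```text
time: 16.0
position: [0.4995, -0.1221, 0.1427]
ft_force: [0.1, 0.3, -0.7]
grip_width: 0.0294
time: 16.2
position: [0.5037, -0.1226, 0.1431]
ft_force: [0.1, -0.0, -2.1]
grip_width: 0.0297
t 16.2 pos [ 503.7 -122.6  143.1] toolx ang -89.09 tool y [ 0.001 -0.    -1.   ] F [ 0.1 -0.  -2.1] w 29.7 q6 1.10
shift now in tool axes [ -1.2   0.4 -10.2]
turn about tool y rad -0.0001
shift after turn [ -1.2   0.4 -10.2]
```

```bash
(python3 -m creep '[[[0,0,-5],0,0.1],[[0,0,-5],0,0.1],[[0,0,0],0,0.1],[[0,0,0],0,0.1]]';python3 -m creep '[[[0,0,-1],0,0.1],[[0,0,0],0,0.1]]';python3 -m creep '[[[0,0,-0.7],0,0.1],[[0,0,0],0,0.1]]';python3 -m creep '[[[0,0,-0.7],0,0.1],[[0,0,0],0,0.1]]';python3 -m creep '[[[0,0,-0.7],0,0.1],[[0,0,0],0,0.1]]';python3 -m creep '[[[0,0,-0.7],0,0.1],[[0,0,0],0,0.1]]')|grep -E "pos|force"
```

```text
position: [0.4925, -0.1226, 0.143]
ft_force: [-0.3, -0.3, -1.8]
position: [0.4916, -0.1227, 0.1431]
ft_force: [-0.4, 0.1, -1.6]
position: [0.4908, -0.1227, 0.143]
ft_force: [0.1, -0.6, -2.3]
position: [0.4901, -0.1227, 0.143]
ft_force: [-0.9, -0.7, -2.2]
position: [0.4894, -0.1227, 0.143]
ft_force: [-0.5, 0.5, -1.1]
position: [0.4887, -0.1227, 0.143]
ft_force: [-0.2, -0.1, -1.5]
```

```bash
(python3 -m creep '[[[0,0,-0.7],0,0.1],[[0,0,0],0,0.1]]';python3 -m creep '[[[0,0,-0.7],0,0.1],[[0,0,0],0,0.1]]';python3 -m creep '[[[0,0,-0.7],0,0.1],[[0,0,0],0,0.1]]')|grep -E "pos|force"; python3 ov.py s8
```

```text
position: [0.4883, -0.1228, 0.1431]
ft_force: [1.1, 0.4, -1.4]
position: [0.4882, -0.1229, 0.1432]
ft_force: [1.7, 0.9, -1.8]
position: [0.488, -0.123, 0.1434]
ft_force: [4.1, 0.9, -2.6]
[ 0.48795716 -0.12300304  0.1433463 ] 0.8498234620089484
```

View pics/s8f.png

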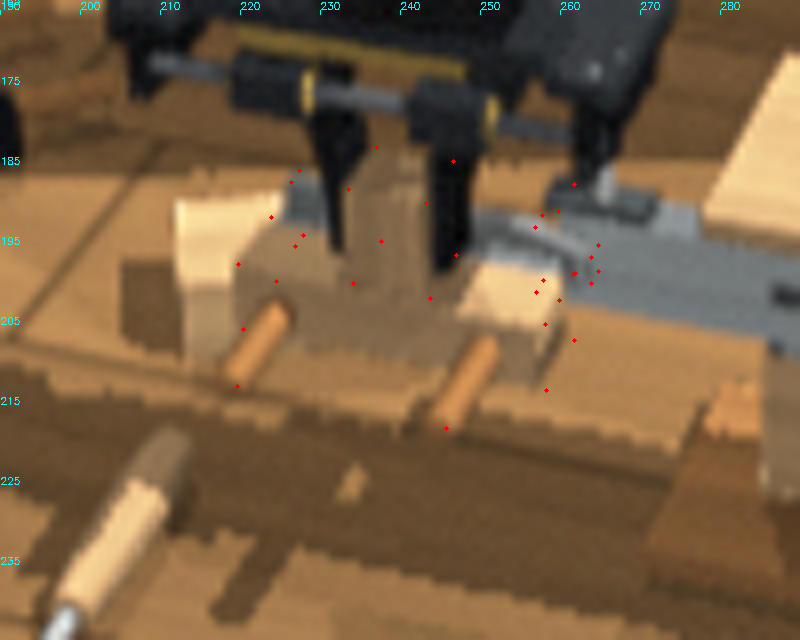

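```bash
python3 -m creep '[[[0,0,10],0,0.1],[[0,0,10],0,0.1],[[20,0,0],0,0.1],[[0,0,0],0,0.1],[[0,0,0],0,0.1]]'|grep posi; cat > wf.py <<'E'
from h import *
import sys
c=cam("scene"); np.save("last.npy",c["pixels"])
o=robot.get_obs();p=np.array(o["position"]);M=R.from_quat(o["tool_rot"]).as_matrix()
yaw=np.arctan2(M[1,0],M[0,0])+np.pi/2
print(p)
def box(a,b):
    v=np.array([(x,y,z) for x in(a[0],b[0]) for y in (a[1],b[1]) for z in (a[2],b[2])],float)
    E=[(i,j) for i in range(8) for j in range(i+1,8) if bin(i^j).count("1")==1]
    return [(v[i],v[j]) for i,j in E]
segs=box((-16,-60,0),(16,60,30))+box((-14,-15,30),(14,15,72))+[(np.array(a,float),np.array(b,float)) for a,b in [((-44,-60,33),(-44,38,33)),((-36,-60,33),(-36,38,33)),((-36,38,33),(-36,60,24)),((-44,38,33),(-44,60,24)),((-36,60,24),(-36,60,12)),((-36,60,24),(-44,60,24)),((16,40,15),(66,40,15)),((16,-40,15),(66,-40,15)),((-36,60,12),(-36,38,3))]]
def draw(name,dx,dy,dz,roll,x0=190,y0=165,x1=290,y1=240,k=8):
    im=cv2.resize(c["pixels"][y0:y1,x0:x1,::-1],None,fx=k,fy=k,interpolation=cv2.INTER_CUBIC)
    Rr=R.from_euler('y',-roll,degrees=True).as_matrix()
    for a,b in segs:
        P=np.array([a,b]); P=(P-[0,0,55])@Rr.T+[0,0,55]+[dx,dy,dz]
        q=proj(c,pose(p[0],p[1],yaw,P/1000)+[0,0,p[2]-.036])
        q=((q-[x0,y0]+.5)*k).round().astype(int)
        cv2.line(im,tuple(q[0]),tuple(q[1]),(0,0,255),1)
    cv2.imwrite(f"pics/{name}.png",im)
if __name__=="__main__":
    draw(sys.argv[1],*[float(v) for v in sys.argv[2:6]])
E
python3 wf.py w1 0 0 0 0; python3 -c "
from wf import *
"
```

```text
position: [0.5066, -0.1422, 0.1427]
[ 0.50637258 -0.14181393  0.14267482]
[ 0.50636435 -0.14166754  0.14274047]
```

View pics/w1.png

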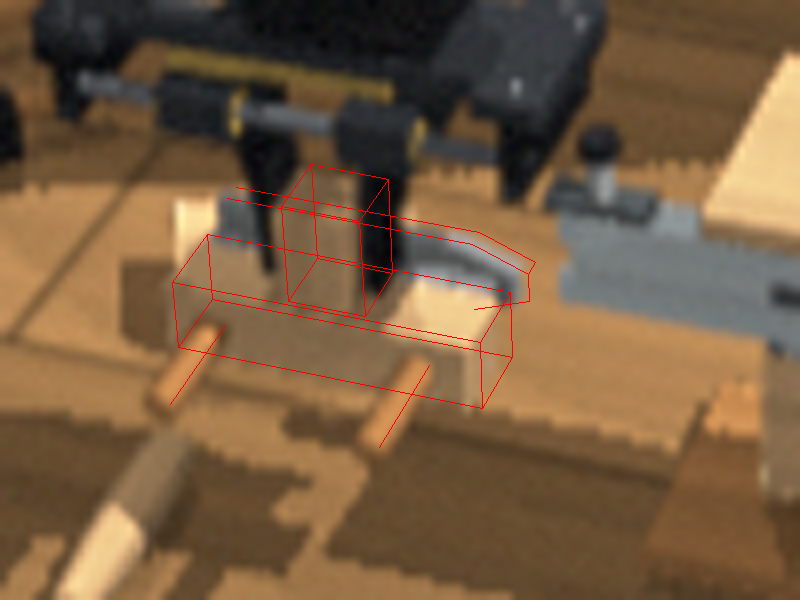

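```bash
python3 - <<'E'
import sys
from wf import *
draw("a",0,-2,0,0,200,180,265,230,8);draw("b",0,-2,0,3,200,180,265,230,8)
draw("cc",2.5,-2,0,0,200,180,265,230,8)
a,b,c_=[cv2.imread(f"pics/{n}.png") for n in ("a","b","cc")]
cv2.imwrite("pics/w2.png",np.vstack([np.hstack([a,b]),np.hstack([c_,c_*0])])[:, :])
i=cv2.imread("pics/w2.png");cv2.imwrite("pics/w2.png",cv2.resize(i,(800,600)))
E
```

```text
[ 0.50642623 -0.14164023  0.14280797]
```

View pics/w2.png

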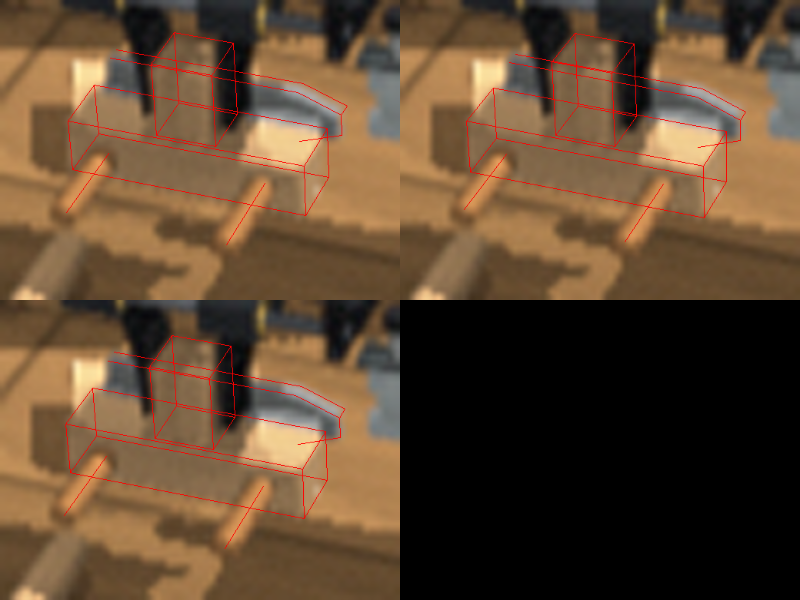

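```bash
python3 -m creep '[[[9,0,0],0,0.1],[[0,0,-15],0,0.1],[[0,0,-15],0,0.1],[[0,0,0],0,0.1],[[0,0,0],0,0.1],[[0,0,0],0,0.1]]'|grep posi;  python3 go.py 475.4 -150 142.3 -89.1
```

```text
position: [0.4783, -0.1525, 0.1433]
t 19.5 pos [ 478.3 -152.5  143.3] toolx ang -89.10 tool y [ 0.002 -0.001 -1.   ] F [-0.4  1.5 -1.8] w 29.4 q6 1.02
shift now in tool axes [-2.5  1.  -2.9]
turn about tool y rad 0.0000
shift after turn [-2.5  1.  -2.9]
```

```bash
python3 -m creep '[[[0,0.9,-2.9],0,0.1],[[0,0,0],0,0.1]]'|grep posi;python3 -m creep '[[[-4,0,0],0,0.1],[[-4,0,0],0,0.1],[[0,0,0],0,0.1]]'|grep -E "posi|force"; python3 go.py 475.4 -150 142.3 -89.1
```

```text
position: [0.4741, -0.1518, 0.142]
position: [0.4739, -0.1431, 0.1421]
ft_force: [-0.7, 0.3, -1.7]
t 20.0 pos [ 473.9 -143.1  142.1] toolx ang -89.05 tool y [-0.  0. -1.] F [-0.7  0.3 -1.7] w 29.6 q6 1.03
shift now in tool axes [ 6.9 -0.2  1.4]
turn about tool y rad 0.0008
shift after turn [ 6.9 -0.2  1.4]
```

```bash
(python3 -m creep '[[[0,0,1.4],0,0.1],[[0,0,0],0,0.1]]';python3 -m creep '[[[-2,0,0],0,0.1],[[0,0,0],0,0.1]]'; python3 -m creep '[[[-2,0,0],0,0.1],[[0,0,0],0,0.1]]';python3 -m creep '[[[-2,0,0],0,0.1],[[0,0,0],0,0.1]]';python3 -m creep '[[[-2,0,0],0,0.1],[[0,0,0],0,0.1]]')|grep -E "posi|force"
```

```text
position: [0.4759, -0.144, 0.1422]
ft_force: [0.6, -0.1, -2.3]
position: [0.4754, -0.1417, 0.1421]
ft_force: [0.6, -0.4, -1.2]
position: [0.4753, -0.1397, 0.1421]
ft_force: [0.4, -0.5, -1.6]
position: [0.4753, -0.1377, 0.1421]
ft_force: [0.1, -0.6, -0.9]
position: [0.4753, -0.1357, 0.1421]
ft_force: [-0.2, -0.2, -2.4]
```

```bash
(python3 -m creep '[[[-2,0,0],0,0.1],[[0,0,0],0,0.1]]';python3 -m creep '[[[-2,0,0],0,0.1],[[0,0,0],0,0.1]]'; python3 -m creep '[[[-2,0,0],0,0.1],[[0,0,0],0,0.1]]';python3 -m creep '[[[-2,0,0],0,0.1],[[0,0,0],0,0.1]]')|grep -E "posi|force"
```

```text
position: [0.4753, -0.1337, 0.1421]
ft_force: [0.2, -0.6, -2.5]
position: [0.4752, -0.1317, 0.1421]
ft_force: [0.1, 0.2, -1.4]
position: [0.4752, -0.1297, 0.1421]
ft_force: [-0.0, -0.2, -1.5]
position: [0.4752, -0.1277, 0.1422]
ft_force: [-0.2, -0.1, -2.2]
```

```bash
(python3 -m creep '[[[-2,0,0],0,0.1],[[0,0,0],0,0.1]]';python3 -m creep '[[[-2,0,0],0,0.1],[[0,0,0],0,0.1]]'; python3 -m creep '[[[-2,0,0],0,0.1],[[0,0,0],0,0.1]]')|grep -E "posi|force"; python3 wf.py w3 0 -2 0 0
```

```text
position: [0.4751, -0.1257, 0.1421]
ft_force: [1.0, 0.3, -1.2]
position: [0.4751, -0.1237, 0.1421]
ft_force: [0.0, 0.1, -1.7]
position: [0.4751, -0.1217, 0.1421]
ft_force: [0.9, 0.1, -1.4]
[ 0.47515125 -0.12177739  0.14216221]
```

View pics/w3.png

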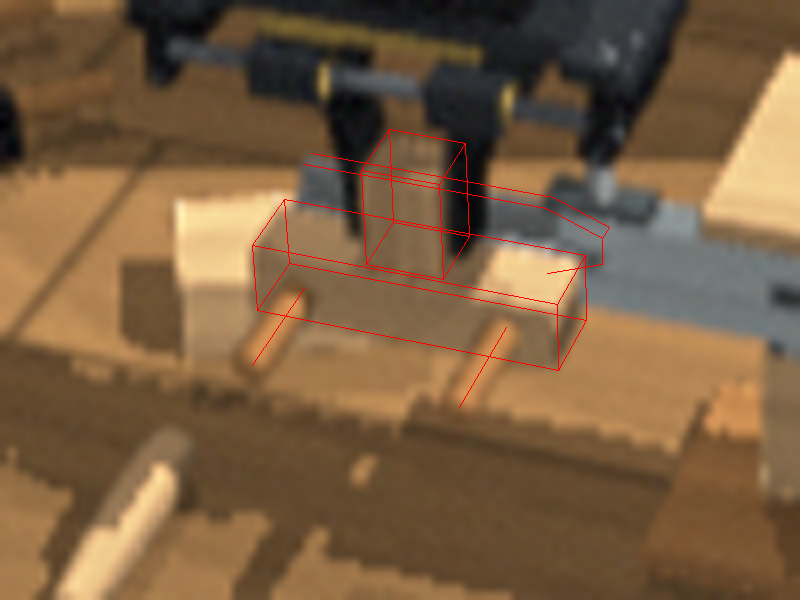

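```bash
(python3 -m creep '[[[-2,0,0],0,0.1],[[0,0,0],0,0.1]]';python3 -m creep '[[[-2,0,0],0,0.1],[[0,0,0],0,0.1]]'; python3 -m creep '[[[-2,0,0],0,0.1],[[0,0,0],0,0.1]]';python3 -m creep '[[[-2,0,0],0,0.1],[[0,0,0],0,0.1]]')|grep -E "posi|force"
```

```text
position: [0.475, -0.1197, 0.1421]
ft_force: [-1.1, 0.7, -1.2]
position: [0.475, -0.1177, 0.1421]
ft_force: [0.1, -0.3, -1.8]
position: [0.4751, -0.1159, 0.142]
ft_force: [0.4, -1.1, -3.8]
position: [0.4752, -0.1142, 0.1419]
ft_force: [0.6, -2.1, -5.9]
```

```bash
(python3 -m creep '[[[-2,0,0],0,0.1],[[0,0,0],0,0.1]]';python3 -m creep '[[[-2,0,0],0,0.1],[[0,0,0],0,0.1]]'; python3 -m creep '[[[-2,0,0],0,0.1],[[0,0,0],0,0.1]]';python3 -m creep '[[[-2,0,0],0,0.1],[[-2,0,0],0,0.1],[[0,0,0],0,0.1]]')|grep -E "posi|force"
```

```text
position: [0.4752, -0.112, 0.142]
ft_force: [0.1, -2.5, -6.7]
position: [0.4751, -0.1098, 0.1421]
ft_force: [0.7, -2.7, -6.6]
position: [0.475, -0.1077, 0.1421]
ft_force: [0.5, -1.8, -6.8]
position: [0.4749, -0.1037, 0.1421]
ft_force: [1.3, -3.9, -8.2]
```

```bash
(python3 -m creep '[[[-3,0,0],0,0.1],[[-3,0,0],0,0.1],[[0,0,0],0,0.1]]';python3 -m creep '[[[-3,0,0],0,0.1],[[-3,0,0],0,0.1],[[0,0,0],0,0.1]]'; python3 -m creep '[[[-3,0,0],0,0.1],[[-3,0,0],0,0.1],[[0,0,0],0,0.1]]')|grep -E "posi|force"; python3 go.py
```

```text
position: [0.4743, -0.0963, 0.1419]
ft_force: [1.3, 1.4, -8.8]
position: [0.474, -0.0905, 0.1419]
ft_force: [1.0, 1.8, -8.3]
position: [0.4744, -0.0849, 0.1421]
ft_force: [0.3, 1.1, -9.4]
t 25.05 pos [474.4 -84.9 142.1] toolx ang -89.16 tool y [-0.     0.002 -1.   ] F [ 0.3  1.1 -9.4] w 29.7 q6 1.14
```

```bash
(python3 -m creep '[[[-3,0,0],0,0.1],[[-3,0,0],0,0.1],[[0,0,0],0,0.1]]';python3 -m creep '[[[-3,0,0],0,0.1],[[-3,0,0],0,0.1],[[0,0,0],0,0.1]]'; python3 -m creep '[[[-3,0,0],0,0.1],[[-3,0,0],0,0.1],[[0,0,0],0,0.1]]')|grep -E "posi|force"; python3 go.py; python3 wf.py w4 0 -2 0 0
```

```text
position: [0.4745, -0.0791, 0.1422]
ft_force: [1.5, 0.7, -8.6]
position: [0.4744, -0.073, 0.1421]
ft_force: [0.7, 0.9, -9.3]
position: [0.4742, -0.067, 0.1421]
ft_force: [1.3, 2.0, -8.7]
t 25.95 pos [474.2 -67.  142.1] toolx ang -89.16 tool y [-0.     0.002 -1.   ] F [ 1.3  2.  -8.7] w 29.6 q6 1.18
[ 0.47409435 -0.0668748   0.14207748]
```

View pics/w4.png

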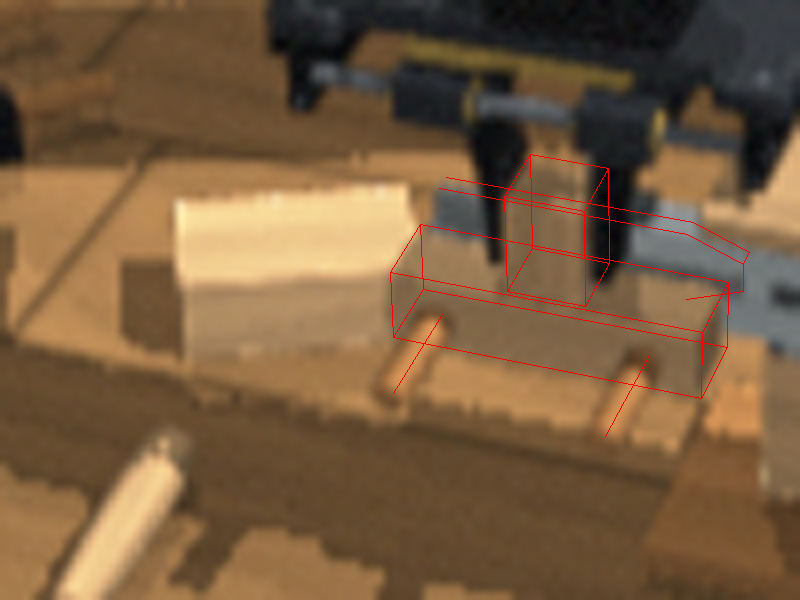

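```bash
(python3 -m creep '[[[-2,0,0],0,0.1],[[-2,0,0],0,0.1],[[0,0,0],0,0.1],[[0,0,0],0,0.25],[[0,0,0],0,0.45],[[0,0,0],0,0.5],[[0,0,0],0,0.5]]' )|grep -E "posi|force|wid"; python3 -m creep '[[[0,-10,0],0,0.5],[[0,-20,0],0,0.5],[[0,-30,0],0,0.5],[[0,0,0],0,0.5]]'|grep -E "posi|force|wid"; python3 go.py;  python3 - <<'E'
from h import *
s=cam("scene"); crop(s,210,160,310,235,8,"s9")
E
```

```text
position: [0.4749, -0.0642, 0.143]
ft_force: [-0.0, -0.4, -0.4]
grip_width: 0.0416
position: [0.4771, -0.065, 0.2063]
ft_force: [-0.3, 0.2, -0.7]
grip_width: 0.0436
t 27.1 pos [477.1 -65.  206.3] toolx ang -89.09 tool y [ 0.009 -0.003 -1.   ] F [-0.3  0.2 -0.7] w 43.6 q6 1.19
```

View pics/s9.png

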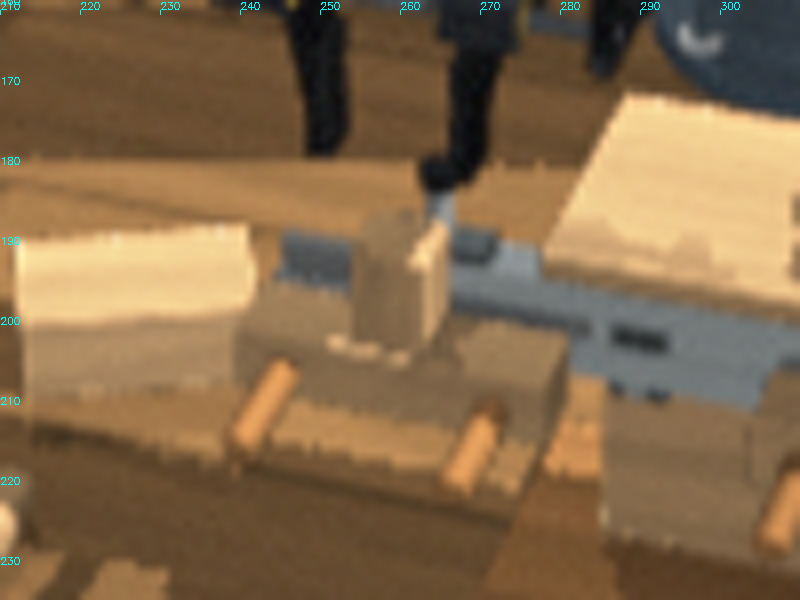

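```bash
(python3 -m creep '[[[0,-10,0],0,0.5],[[30,0,0],0,0.3],[[40,0,0],0,0],[[35,0,0],0,0],[[0,0,0],-0.14,0],[[0,0,0],-0.14,0],[[0,0,0],-0.14,0],[[0,0,0],-0.14,0]]';python3 -m creep '[[[0,0,0],-0.145,0],[[0,0,0],-0.145,0],[[0,0,0],-0.145,0],[[0,0,0],-0.145,0],[[0,0,0],-0.145,0],[[0,0,0],-0.145,0],[[0,0,0],-0.14,0],[[0,0,0],0,0]]' )|grep -E "posi|force|wid"; python3 go.py 469.6 -160 123 0.9
```

```text
position: [0.4752, -0.1688, 0.2117]
ft_force: [-0.2, -0.2, 0.1]
grip_width: 0.0017
position: [0.4754, -0.1686, 0.2118]
ft_force: [-0.4, -0.4, -0.2]
grip_width: 0.0007
t 28.75 pos [ 475.4 -168.6  211.8] toolx ang 0.84 tool y [-0.002  0.001 -1.   ] F [-0.4 -0.4 -0.2] w 0.7 q6 -0.58
shift now in tool axes [-5.5 88.8  8.6]
turn about tool y rad -0.0010
shift after turn [-5.5 88.8  8.6]
```

```bash
(python3 -m creep '[[[-3,25,0],0,0],[[-2.5,30,0],0,0],[[0,25,0],0,0],[[0,8.8,0],0,0],[[0,0,0],0,0],[[0,0,0],0,0]]' )|grep -E "posi|force|wid"; python3 go.py 469.6 -145 123 0.9;  python3 - <<'E'
from h import *
s=cam("scene"); crop(s,190,160,290,235,8,"s10")
E
```

```text
position: [0.471, -0.1694, 0.1239]
ft_force: [-0.7, 0.2, -0.5]
grip_width: 0.0005
t 29.35 pos [ 471.  -169.4  123.9] toolx ang 0.81 tool y [ 0.001 -0.001 -1.   ] F [-0.7  0.2 -0.5] w 0.5 q6 -0.58
shift now in tool axes [-1.1  0.9 24.4]
turn about tool y rad -0.0016
shift after turn [-1.   0.9 24.4]
```

View pics/s10.png

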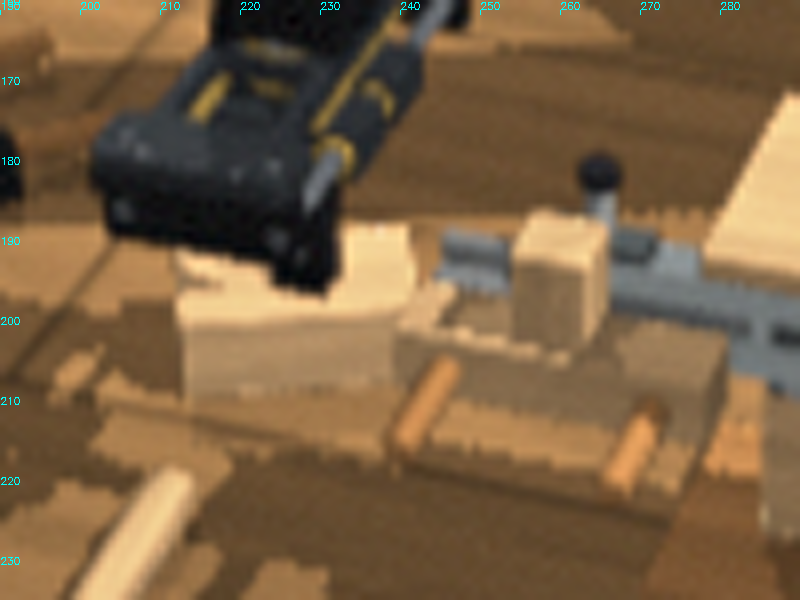

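```bash
python3 - <<'E'
from h import *
s=cam("scene")
for uv in [((275/8)+189.5,164.5+275/8),(105/8+189.5,164.5+232/8),(330/8+189.5,164.5+290/8)]:
    o,v=ray(s,uv)
    for x in (.545,.566,.575):
        print(np.round(o+v*(x-o[0])/v[0],3),end=" ")
    print()
E
```

```text
[ 0.545 -0.149  0.167] [ 0.566 -0.139  0.184] [ 0.575 -0.135  0.191] 
[ 0.545 -0.215  0.171] [ 0.566 -0.204  0.187] [ 0.575 -0.199  0.194] 
[ 0.545 -0.128  0.165] [ 0.566 -0.119  0.182] [ 0.575 -0.114  0.189]
```

```bash
(python3 -m creep '[[[-1,-2,10],0,0],[[0,0,10],0,0],[[0,0,5],0,0],[[0,0,0],0,0]]';python3 -m creep '[[[0,0,3],0,0],[[0,0,3],0,0],[[0,0,0],0,0]]';python3 -m creep '[[[0,0,3],0,0],[[0,0,3],0,0],[[0,0,0],0,0]]' )|grep -E "posi|force|wid"
```

```text
position: [0.4688, -0.1427, 0.1256]
ft_force: [-0.5, 0.2, -1.1]
grip_width: 0.0008
position: [0.4688, -0.1377, 0.1253]
ft_force: [-0.2, -1.1, 0.1]
grip_width: 0.0005
position: [0.4696, -0.1325, 0.1256]
ft_force: [0.4, -1.7, -0.1]
grip_width: 0.0006
```

```bash
(python3 -m creep '[[[0,0,4],0,0],[[0,0,4],0,0],[[0,0,4],0,0],[[0,0,4],0,0],[[0,0,0],0,0]]';python3 -m creep '[[[0,0,4],0,0],[[0,0,4],0,0],[[0,0,4],0,0],[[0,0,4],0,0],[[0,0,0],0,0]]' )|grep -E "posi|force|wid"; python3 go.py;python3 - <<'E'
from h import *
s=cam("scene"); crop(s,230,150,330,225,8,"s11")
E
```

```text
position: [0.4688, -0.1159, 0.1255]
ft_force: [0.4, -0.8, -0.3]
grip_width: 0.0006
position: [0.468, -0.0994, 0.1253]
ft_force: [-0.5, -0.8, 1.0]
grip_width: 0.0007
t 31.45 pos [468.  -99.4 125.3] toolx ang 0.85 tool y [-0.001  0.001 -1.   ] F [-0.5 -0.8  1. ] w 0.7 q6 -0.46
```

View pics/s11.png

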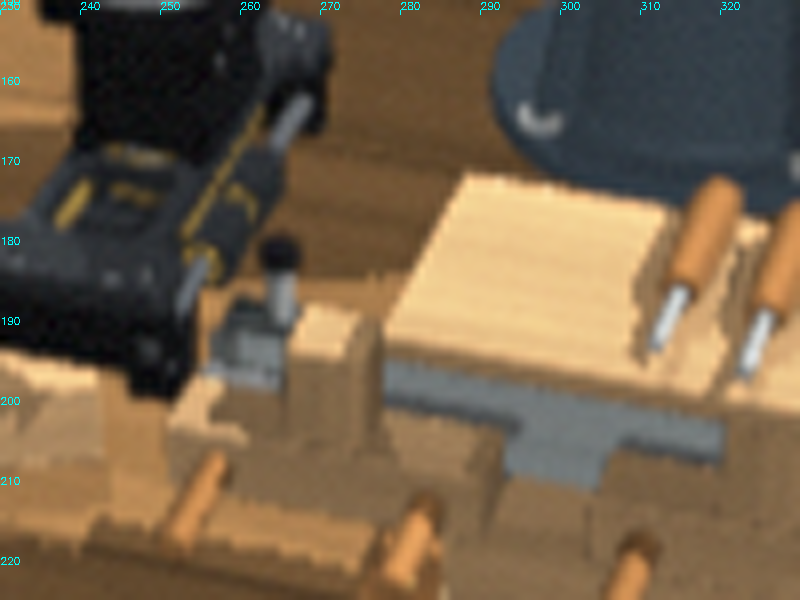

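```bash
(python3 -m creep '[[[0,0,4],0,0],[[0,0,4],0,0],[[0,0,4],0,0],[[0,0,0],0,0]]';python3 -m creep '[[[0,0,4],0,0],[[0,0,4],0,0],[[0,0,0],0,0]]';python3 -m creep '[[[0,0,3],0,0],[[0,0,3],0,0],[[0,0,0],0,0]]' )|grep -E "posi|force"; python3 go.py;python3 - <<'E'
from h import *
s=cam("scene"); crop(s,230,150,330,225,8,"s12")
E
```

```text
position: [0.4675, -0.0874, 0.1252]
ft_force: [0.1, -1.4, 1.1]
position: [0.4675, -0.0793, 0.1252]
ft_force: [0.1, -0.1, 0.1]
position: [0.4676, -0.0734, 0.1252]
ft_force: [-0.7, -0.9, 0.0]
t 32.5 pos [467.6 -73.4 125.2] toolx ang 0.85 tool y [-0.001  0.001 -1.   ] F [-0.7 -0.9  0. ] w 0.5 q6 -0.41
```

View pics/s12.png

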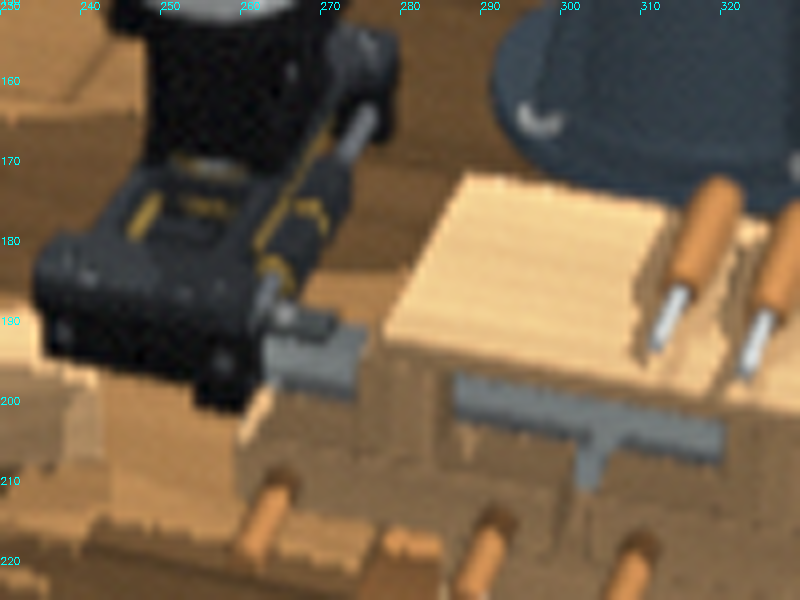

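```bash
(python3 -m creep '[[[0,0,3],0,0],[[0,0,0],0,0]]';python3 -m creep '[[[0,0,2],0,0],[[0,0,0],0,0]]';python3 -m creep '[[[0,0,2],0,0],[[0,0,0],0,0]]' ;python3 -m creep '[[[0,0,1.5],0,0],[[0,0,0],0,0]]';python3 -m creep '[[[0,0,1.5],0,0],[[0,0,0],0,0]]' )|grep -E "posi|force"
```

```text
position: [0.4678, -0.0703, 0.1253]
ft_force: [0.4, -0.5, -1.1]
position: [0.4678, -0.0685, 0.1253]
ft_force: [1.5, 0.0, 0.1]
position: [0.4678, -0.0668, 0.1253]
ft_force: [-0.4, -0.9, -1.2]
position: [0.4679, -0.0659, 0.1254]
ft_force: [-1.2, -2.1, -1.5]
position: [0.4682, -0.0655, 0.1256]
ft_force: [-2.3, -7.8, 0.4]
```

```bash
(python3 -m creep '[[[0,0,2],0,0],[[0,0,0],0,0]]';python3 -m creep '[[[0,0,2],0,0],[[0,0,0],0,0]]' )|grep -E "posi|force";python3 - <<'E'
from h import *
s=cam("scene"); crop(s,230,150,330,225,8,"s13")
E
```

```text
position: [0.4684, -0.065, 0.1258]
ft_force: [-3.2, -12.5, 1.3]
position: [0.4686, -0.0646, 0.126]
ft_force: [-4.2, -18.0, 2.1]
```

View pics/s13.png

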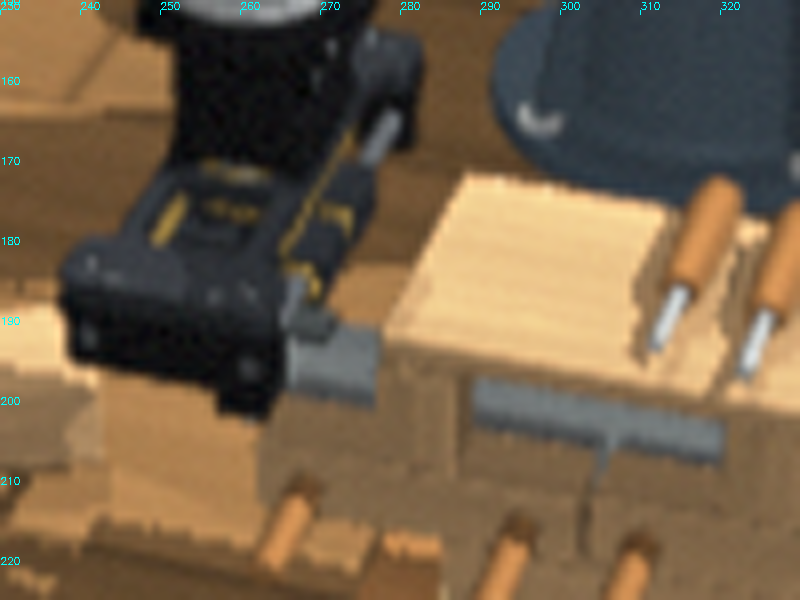

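```bash
(python3 -m creep '[[[0,0,-10],0,0],[[0,0,-30],0,0],[[0,0,-40],0,0],[[0,-30,-30],0,0],[[0,0,0],0,0]]' )|grep -E "posi|force";python3 - <<'E'
from h import *
s=cam("scene"); crop(s,240,165,340,240,8,"s14")
t=cam("top"); crop(t,165,160,285,220,6,"t14")
E
```

```text
position: [0.4728, -0.1747, 0.158]
ft_force: [0.1, -0.4, -0.4]
```

View pics/s14.png

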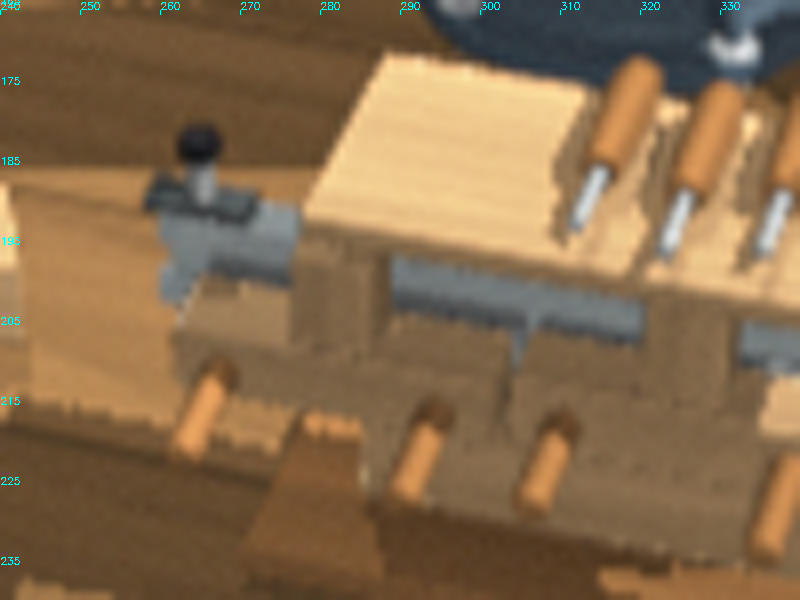

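View pics/t14.png

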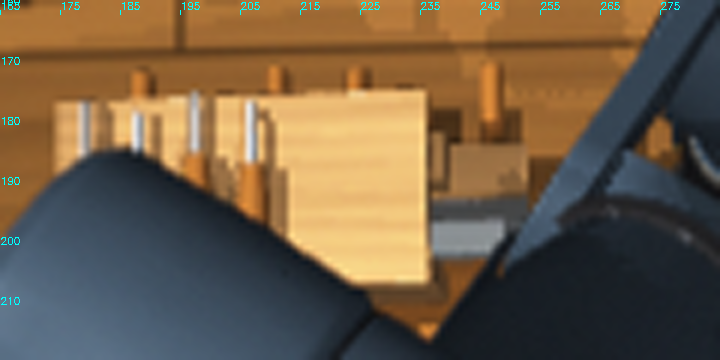

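```bash
python3 - <<'E'
from h import *
a=cv2.imread("pics/s13.png").astype(np.float32); c=cam("scene")
s0=cv2.imread("pics/scene0.png")[:,:,::-1]
x0,y0=230,150
b=cv2.resize(c["pixels"][y0:225,x0:330,::-1],None,fx=8,fy=8,interpolation=cv2.INTER_CUBIC).astype(np.float32)
for n,(X,Y,w,h) in {"peg root+bar R":(480,490,90,80),"bar corner":(560,430,60,80),"pegL":(255,470,80,100),"static gouge":(640,170,110,200)}.items():
    T=a[Y:Y+h,X:X+w]; S=b[Y-20:min(600,Y+h+20),X-20:X+w+20]
    m=cv2.matchTemplate(S,T,cv2.TM_CCOEFF_NORMED); _,v,_,l=cv2.minMaxLoc(m); print(n,"shift px",(l[0]-20)/8,(l[1]-20)/8,round(v,3))
# knob
def kn(im):
    g=im[172:192,255:275].astype(float).mean(2); w=np.clip(60-g,0,None); w[14:]=0
    yy,xx=np.mgrid[172:192,255:275]; return (w*xx).sum()/w.sum(),(w*yy).sum()/w.sum()
print("knob start",kn(s0),"now",kn(c["pixels"]))
E
```

```text
peg root+bar R shift px -0.625 0.625 0.959
bar corner shift px -0.125 0.0 0.924
pegL shift px -0.5 0.0 0.945
static gouge shift px 0.0 0.0 0.999
knob start (np.float64(264.28193548387094), np.float64(182.91483870967738)) now (np.float64(264.2906474820143), np.float64(182.92805755395682))
```

```bash
(python3 -m creep '[[[0,30,0],0,0],[[-3,2,30],0,0],[[0,0,30],0,0],[[0,0,30],0,0],[[0,0,8],0,0],[[0,0,0],0,0],[[0,0,0],0,0]]' )|grep -E "posi|force"; python3 go.py 467.8 -67.5 125.4 0.85
```

```text
position: [0.4645, -0.0719, 0.1231]
ft_force: [-0.4, -0.4, 0.6]
t 35.35 pos [464.5 -71.9 123.1] toolx ang 0.92 tool y [-0.001  0.    -1.   ] F [-0.4 -0.4  0.6] w 1.2 q6 -0.41
shift now in tool axes [ 3.4 -2.3  4.3]
turn about tool y rad 0.0013
shift after turn [ 3.4 -2.3  4.3]
```

```bash
(python3 -m creep '[[[0,-2,2],0,0],[[0,0,0],0,0]]'; python3 -m creep '[[[0,0,1],0,0],[[0,0,0],0,0]]'; python3 -m creep '[[[0,0,1],0,0],[[0,0,0],0,0]]'; python3 -m creep '[[[0,0,1],0,0],[[0,0,0],0,0]]'; python3 -m creep '[[[0,0,1],0,0],[[0,0,0],0,0]]')|grep -E "posi|force"
```

```text
position: [0.4648, -0.0707, 0.1254]
ft_force: [0.1, -0.6, -0.1]
position: [0.4648, -0.0695, 0.1253]
ft_force: [0.2, 0.4, -0.7]
position: [0.4648, -0.0681, 0.1253]
ft_force: [0.4, -0.2, -0.9]
position: [0.4649, -0.067, 0.1253]
ft_force: [0.5, 0.3, 0.1]
position: [0.465, -0.0662, 0.1254]
ft_force: [0.2, -1.2, 0.1]
```

```bash
(python3 -m creep '[[[0,0,1],0,0],[[0,0,0],0,0]]'; python3 -m creep '[[[0,0,1],0,0],[[0,0,0],0,0]]'; python3 -m creep '[[[0,0,-1],0,0],[[0,0,-1],0,0],[[0,0,-1],0,0],[[0,0,-2],0,0],[[0,0,-3],0,0],[[0,0,0],0,0]]'; python3 -m creep '[[[0,0,-20],0,0],[[0,0,-30],0,0],[[0,0,-40],0,0],[[0,-30,-20],0,0],[[0,-30,0],0,0],[[0,-30,0],0,0],[[0,0,0],0,0]]')|grep -E "posi|force"
python3 - <<'E'
from h import *
a=cv2.imread("pics/s13.png").astype(np.float32); c=cam("scene",'final')
x0,y0=230,150
b=cv2.resize(c["pixels"][y0:225,x0:330,::-1],None,fx=8,fy=8,interpolation=cv2.INTER_CUBIC).astype(np.float32)
for n,(X,Y,w,h) in {"peg root+bar R":(480,490,90,80),"bar corner":(560,430,60,80),"pegL":(255,470,80,100)}.items():
    T=a[Y:Y+h,X:X+w]; S=b[Y-20:min(600,Y+h+20),X-20:X+w+20]
    m=cv2.matchTemplate(S,T,cv2.TM_CCOEFF_NORMED); _,v,_,l=cv2.minMaxLoc(m); print(n,(l[0]-20)/8,(l[1]-20)/8,round(v,3))
crop(c,240,165,340,240,8,"s15")
E
```

```text
position: [0.4651, -0.0659, 0.1254]
ft_force: [-0.7, -3.9, -0.5]
position: [0.4652, -0.0656, 0.1255]
ft_force: [-1.4, -6.9, 1.0]
position: [0.4651, -0.0722, 0.1253]
ft_force: [-0.2, 0.6, -0.3]
position: [0.4689, -0.1838, 0.219]
ft_force: [1.3, -0.2, 0.4]
peg root+bar R -0.625 0.625 0.955
bar corner -0.125 0.0 0.921
pegL -0.5 0.0 0.946
```

View pics/s15.png

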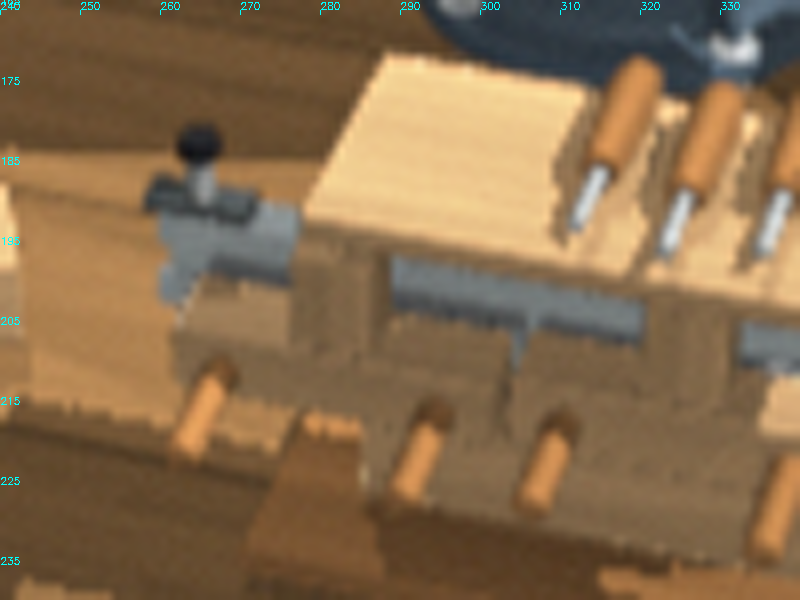

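View pics/final.png

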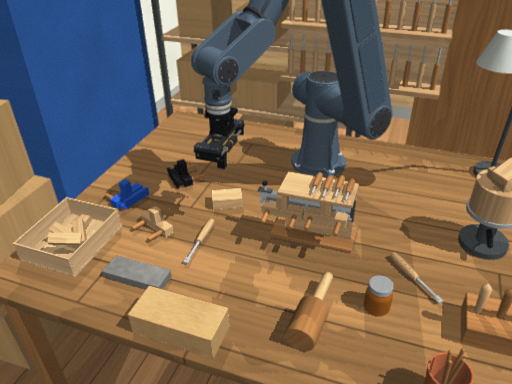

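```bash
python3 - <<'E'
from rig import robot
print(robot.hand_in(), robot.get_obs()["time"])
E
```

```text
the job is handed in; nothing more can be done
the job is handed in; nothing more can be done
```

The tongued peg bar is in the rail, pushed home against the stop with the catch down behind it, and I handed the job in with the arm clear. The clock stood at about 37.5 s of the 72 s.

**How it went:** The tongue went in past the catch with no jam, with about 7 N of rise on the way. I let go with the nose about 70 mm in, then pushed the tail with shut fingers until it met the stop.

**Checks that passed:**
- **Stop:** it was felt at the same tool position both times I pushed, at about 18 N and then about 7 N.
- **Catch:** the knob is back at its starting height in the picture, to within 0.02 px.
- **Other things:** the last view shows nothing else on the bench moved.

**Checks that disagreed or went wrong:**
- **Rail position:** the cameras put the rail's x about 2 mm off and its height about 2.5 mm too high. I went by touch instead.
- **Tilt in the grip:** while feeling for the rail's height I tilted the hanger in the fingers. I set it down on the bench, took it again and repeated the sideways touch.
- **Settling after release:** the bar settles about 0.5 px (1 mm) from where it sits while pushed, which is within the catch's 2 mm play. The second push did not change that.

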